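# Stand two capped pipe nipples in the clear tubes of a kit stand

## Task

Take the two blue-capped pipe nipples that lean out of the red bin and stand each of them, bare end down, in a tube of its own in the three-tube kit stand, fully home on the tube's bottom. One of the three tubes has an old offcut stuck deep inside where you cannot see it, so feel for how far each nipple goes down and use the two clear tubes. Leave the other things where they are.

Things in the scene. Friction and masses are not known exactly. Their poses are not given: they have to be found in the camera images.
- nipple_a_mid (a point): steel pipe nipple: round rod 16 mm in diameter, 170 mm long in all, blue hexagon cap (22 mm across flats) over its last 34 mm, dark hexagon collar (21 mm across) just below the cap, bare threaded foot at the other end; 0.10 to 0.19 kg. This point is on its axis half-way along; z runs from foot to cap
- nipple_a_cap (a point): centre of that nipple's blue cap (17 mm below the capped end, 153 mm above the foot), same axes; two of its flats face along +y and -y of this point at the start; a good place to grip
- nipple_a_foot (a point): centre of the bare foot end, same axes. The nipple starts leaning in the red bin: foot in the bottom rear corner, shank in a notch of the front lip, rising at 60 degrees above level towards the bin's front, capped end up and outside the bin
- nipple_b_mid (a point): steel pipe nipple: round rod 16 mm in diameter, 170 mm long in all, blue hexagon cap (22 mm across flats) over its last 34 mm, dark hexagon collar (21 mm across) just below the cap, bare threaded foot at the other end; 0.10 to 0.19 kg. This point is on its axis half-way along; z runs from foot to cap
- nipple_b_cap (a point): centre of that nipple's blue cap (17 mm below the capped end, 153 mm above the foot), same axes; two of its flats face along +y and -y of this point at the start; a good place to grip
- nipple_b_foot (a point): centre of the bare foot end, same axes. The nipple starts leaning in the red bin: foot in the bottom rear corner, shank in a notch of the front lip, rising at 60 degrees above level towards the bin's front, capped end up and outside the bin
- bin: red picking bin, fixed, 72 x 192 mm, origin under its centre; x axis points from its front (low notched lip, 103 mm high, notches down to 91 mm) to its rear wall (104 mm); side walls 104 mm, floor 4 mm. The nipples lie 84 mm apart across y (at y = -42 and +42 mm), 50 mm from the side walls
- stand: grey kit stand, fixed, origin under its centre: base plate 85 x 235 x 10 mm with three upright open-topped square tubes in a row, 70 mm apart along y, each 32 mm outside, 26 mm inside, 90 mm tall above the plate. A random one has a 34 mm tall steel offcut stuck at its bottom: a nipple lowered into it stops 34 mm too high, its cap standing proud
- tube_1_mouth (a point): centre of the open mouth of the tube at the stand's -y end (y = -70 mm), 100 mm above the table; axes as the stand's
- tube_1_floor (a point): centre of that tube's bottom when clear, level with the top of the base plate, 90 mm below the mouth
- tube_2_mouth (a point): centre of the open mouth of the tube in the middle of the stand, 100 mm above the table; axes as the stand's
- tube_2_floor (a point): centre of that tube's bottom when clear, level with the top of the base plate, 90 mm below the mouth
- tube_3_mouth (a point): centre of the open mouth of the tube at the stand's +y end (y = +70 mm), 100 mm above the table; axes as the stand's
- tube_3_floor (a point): centre of that tube's bottom when clear, level with the top of the base plate, 90 mm below the mouth
- tee: dark steel tee fitting, 60 x 47 x 26 mm, lying on the table behind the stand; a bystander; origin at the centre of its underside
- hexnut: brass hexagon nut, 38 mm across, 18 mm high, on the table; a bystander; origin at the centre of its underside
- coupling: small steel hexagon coupling, 28 mm across, 32 mm high, standing on the floor of the red bin between the two nipples; a bystander; origin at the centre of its underside
- jar: yellow jar with a black lid, 60 mm across, 85 mm high; a bystander; origin at the centre of its underside
- spanner: steel spanner 190 mm long lying to the right of the robot; a bystander
- bush: brass cylinder 34 mm across, 45 mm high, to the left; a bystander; origin at the centre of its underside
- carton: cardboard carton 90 x 120 x 50 mm, far left; a bystander; origin at the centre of its underside
Things that resemble listed ones, but are neither listed nor needed, are in the scene too. Leave any pink or yellow look-alike of the part that bears nipple_b_mid alone. Leave any green look-alike of the part that bears nipple_a_mid alone.

How it is judged:
At the end, for the whole second after the job is handed in: Each nipple stands capped end up in a tube of its own (foot centre within 10 mm of the tube's axis), its foot within 8 mm of the clear tube's bottom, leaning less than 0.2 rad, at rest (slower than 50 mm/s) and released (((horizontal distance between nipple_a_foot and tube_1_floor below 0.01 m and z of nipple_a_foot in the frame of tube_1_floor below 0.008 m) or (horizontal distance between nipple_a_foot and tube_2_floor below 0.01 m and z of nipple_a_foot in the frame of tube_2_floor below 0.008 m) or (horizontal distance between nipple_a_foot and tube_3_floor below 0.01 m and z of nipple_a_foot in the frame of tube_3_floor below 0.008 m)) and angle between each of nipple_a_mid, nipple_b_mid's own z axis and vertical below 0.2 rad and linear speed of each of nipple_a, nipple_b below 0.05 m/s and ((horizontal distance between nipple_b_foot and tube_1_floor below 0.01 m and z of nipple_b_foot in the frame of tube_1_floor below 0.008 m) or (horizontal distance between nipple_b_foot and tube_2_floor below 0.01 m and z of nipple_b_foot in the frame of tube_2_floor below 0.008 m) or (horizontal distance between nipple_b_foot and tube_3_floor below 0.01 m and z of nipple_b_foot in the frame of tube_3_floor below 0.008 m))); the robot touches nothing.
It fails at once if a bystander (tee, nut, coupling, jar, spanner, bush or carton) was pushed more than 40 mm from its place (distance of any of tee, hexnut, coupling, jar, spanner, bush, carton from where it was at the start of the episode above 0.04 m).
It also fails if it takes over 58 s, if anything falls off the work surface, if the arm or the gripper's body presses on something with over 40 N, if the wrist force passes 120 N, or if a joint passes its speed limit or range.

## Robot

A 6-joint arm with a two-finger parallel gripper is mounted at the origin on the work surface. World frame = base frame: x ahead of the robot, y to its left, z up, the work surface at z = 0. Lengths are in m, angles in rad, forces in N, time in s.
With the tool pointing down it reaches from about 0.325 to 1 m from the base axis. Payload 5.1 kg.
Tool frame: the origin (TCP) lies midway between the tips of the shut fingers; the grasp point (between the pads) lies 19 mm behind it; y points along the fingers, z is the direction in which the jaws open and shut, and the axes are right-handed (so a half turn about y gives the same grasp; the last joint's range is limited). The gripper opens to 85 mm and grips with 20 to 120 N. Pads are 22 mm wide; open, the fingers measure 114 mm over their backs; the gripper's body (76 mm by 85 mm) begins 54 mm behind the grasp point. The pads swing forward as they close: fully open they stand 13 mm farther back than shut.
Start: joints at [1.125, 0.124, 1.65, -0, 1.367, -0.083], TCP at [0.231, 0.608, 0.192] pointing down, gripper open.
Joint ranges: [-2.61, 2.61], [-1.02, 2.33], [0.03, 2.71], [-1.35, 4.49], [0.32, 2.68], [-2.91, 2.91]. Speed limits (rad/s): [2.57, 2.57, 3.14, 3.14, 3.14, 3.14].

## Interface

Orientations are given as a rotation vector (axis times angle).
In Python, from workcell import telemetry, viewer, workorder gives the robot as it stands. The module is installed in compiled form; this text tells all that it offers.
- The arm moves only by the tool drive_tool, never from a script. Its argument "moves" is one flat list of numbers, 5 for each row, row after row: the shift along the tool's x, y, z in cm, then the turn about the tool's y in degrees, then the gripper command: -1 is shut, 1 is fully open, values between are in proportion. In form: [dx, dy, dz, yaw, claw, dx, dy, dz, yaw, claw, ...]. A call has 1 to 5 rows; each row shifts and turns the commanded pose from where the row before left it, along the tool's axes as they then stand; what a row does not reach is not made up. A row lasts 1/8 s, in which the tool goes at most 62.5 mm and 10.7 degrees, less where a joint would pass 70% of its speed; a pose out of reach is approached as far as the arm can. A call with a gripper value outside its range is refused whole. The fingers move at their own pace and stop on an object; "force" is the grip in N (left out, the last holds). Time passes only in rows, so rows that do not move let the fingers close. It gives the time, the measured TCP pose, the force and the opening at its end, in the units of the state.
- telemetry.observe(): the state, without advancing time (a new reading comes with each control period).
- viewer.grab_frame(name): name is "side" or "top"; returns a dict with "color" (420x560x3 uint8, red, green, blue), "z_map" (420x560 float32, m along the optical axis (not along the pixel's ray), 0 where there is no reading), "camera_matrix" (3x3 intrinsics, pixels), "position" and "rotation" of the camera in the world. Camera axes: x right, y up, looking along -z (the intrinsics and any distortion apply to the point x, -y, -z); pixel columns grow to the right and rows downward; lengths in m; the calibration is good to about 2 mm. A picture is of the moment at which its call begins.
- workorder.sign_off(): hands the job in, once; it reports no verdict.
The state is a dict: "t": time; "joint_pos": joint angles; "joint_vel": joint speeds; "joint_torque": joint torques, N m; "position": TCP position; "orientation": TCP orientation; "contact_force": force on the tool from outside, world axes, zero at the start; "moment": the same for the moment, N m; "finger_gap": finger opening in m.
Only numpy, scipy, OpenCV 4.12 (cv2) and the standard library are available. Lean on these libraries where they do the work, as an engineer would, in place of code of your own. Each camera call takes 0.05 s, during which the arm holds its last target.

## Working session

There is one attempt and no reset: what is moved stays moved. The work goes in short steps, Python scripts to look and compute and a tool call to move; the robot and the scene stay as the last step left them, time stands still between calls to the robot, and variables do not carry over. Pictures are saved under pics/ and viewed, and the job is handed in when it is done.

Besides the shell and the picture viewer there is one more tool, called after "Call:" as a command line: name --argument value ..., lists and objects as JSON in quotes. drive_tool: Moves the arm, as the interface text tells. Its arguments: {"type":"object","properties":{"moves":{"type":"array","items":{"type":"number"}},"force":{"type":"number"}},"required":["moves"]}

```bash
mkdir -p pics
python3 - <<'E'
from workcell import telemetry, viewer
import cv2,numpy as np,pickle
s=telemetry.observe();print(s)
for n in("side","top"):
    f=viewer.grab_frame(n);pickle.dump(f,open(f"{n}0.pkl","wb"))
    cv2.imwrite(f"pics/{n}0.png",f["color"][...,::-1]);print(n,f["camera_matrix"],f["position"],f["rotation"],[k for k in f])
E
```

```text
{'t': 0.0, 'joint_pos': array([ 1.12540029e+00,  1.24518529e-01,  1.65165634e+00, -2.77847006e-05,
        1.36746500e+00, -8.25985269e-02]), 'joint_vel': array([-0.00112573,  0.00043486,  0.00111208,  0.00035757,  0.00123324,
        0.00075461]), 'joint_torque': array([-5.98828974e-04, -4.23611712e+01, -3.65457237e+01, -1.37390853e-04,
        6.97654265e-03,  6.92639418e-06]), 'position': array([0.23042179, 0.60706594, 0.19055483]), 'orientation': array([-1.55397616,  0.28513172, -0.28433004]), 'contact_force': array([-0.1749455 , -0.45195131, -0.12071354]), 'moment': array([ 0.01365469,  0.03972624, -0.04548877]), 'finger_gap': 0.08527202505093284}
side [[525.82311707   0.         283.3834379 ]
 [  0.         525.82311707 205.15021988]
 [  0.           0.           1.        ]] [0.44509848 1.07907362 1.23046855] [ 0.0464857  -1.12570633 -2.81989162] ['color', 'z_map', 'camera_matrix', 'position', 'rotation']
top [[456.58816424   0.         282.67578299]
 [  0.         456.58816424 209.16281402]
 [  0.           0.           1.        ]] [0.30509045 0.0372322  1.4770753 ] [ 0.11437037 -0.12131395 -1.54989317] ['color', 'z_map', 'camera_matrix', 'position', 'rotation']
```

View pics/side0.png

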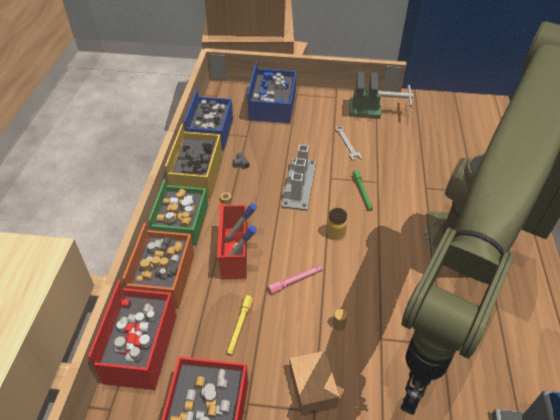

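View pics/top0.png

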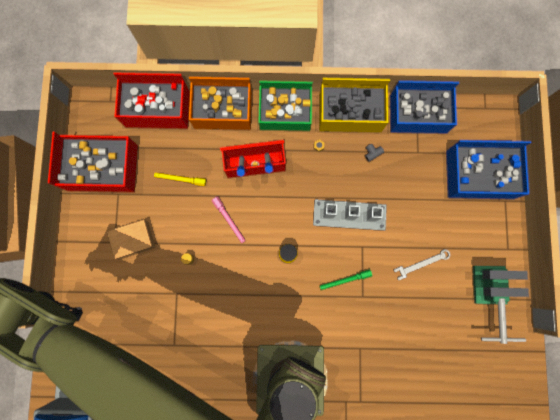

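Candidates for the nipples: blue-capped ones in the red bin at top (240,170) and (267,170), or side (250,212) and (245,236). The look-alikes are yellow at top (180,179), pink at (228,220) and green at (345,279). I choose the two blue-capped ones in the red bin and check them in a close crop.

```bash
cat > h.py <<'E'
import numpy as np,cv2,pickle
from scipy.spatial.transform import Rotation as R
def load(n): return pickle.load(open(n,"rb"))
def ray(f,uv):
    K=f["camera_matrix"];uv=np.atleast_2d(uv).astype(float)
    d=np.c_[(uv[:,0]-K[0,2])/K[0,0],-(uv[:,1]-K[1,2])/K[1,1],-np.ones(len(uv))]
    return d@R.from_rotvec(f["rotation"]).as_matrix().T
def cloud(f):
    h,w=f["z_map"].shape;u,v=np.meshgrid(np.arange(w),np.arange(h))
    return (f["position"]+ray(f,np.c_[u.ravel(),v.ravel()])*f["z_map"].reshape(-1,1)).reshape(h,w,3)
def plane(f,uv,z):
    d=ray(f,uv);return f["position"]+d*((z-f["position"][2])/d[:,2])[:,None]
def proj(f,p):
    q=(np.atleast_2d(p)-f["position"])@R.from_rotvec(f["rotation"]).as_matrix()
    K=f["camera_matrix"];return np.c_[K[0,2]-K[0,0]*q[:,0]/q[:,2],K[1,2]+K[1,1]*q[:,1]/q[:,2]]
E
python3 - <<'E'
from h import *
rois={"top":[(210,130,300,190),(300,190,395,235)],"side":[(205,190,275,285),(275,135,325,215)]}
for n in rois:
    f=load(n+"0.pkl");P=cloud(f)
    ims=[cv2.resize(f["color"][b:d,a:c,::-1],(int((c-a)*s),int((d-b)*s)),interpolation=cv2.INTER_CUBIC) for (a,b,c,d),s in zip(rois[n],[5,5] if n=="side" else [4.3,4.3])]
    H=max(i.shape[0] for i in ims)
    cv2.imwrite(f"pics/{n}crop.png",np.hstack([np.vstack([i,np.zeros((H-i.shape[0],i.shape[1],3),np.uint8)]) for i in ims]))
    hsv=cv2.cvtColor(f["color"],cv2.COLOR_RGB2HSV)
    m=cv2.inRange(hsv,(105,120,50),(130,255,255))
    a,b,c,d=rois[n][0]
    mm=np.zeros_like(m);mm[b:d,a:c]=m[b:d,a:c]
    k,L,S,C=cv2.connectedComponentsWithStats(mm)
    for i in range(1,k):
        if S[i,4]>20:
            p=P[L==i];print(n,"blue",C[i],S[i],np.median(p,0),p.min(0),p.max(0))
    t=P[300:310,200:210] if n=="top" else P[150:160,330:335]
    print("table z",np.median(t[...,2]))
E
```

```text
top blue [268.37704918 167.59016393] [265 163   8  10  61] [0.63007019 0.0786949  0.15307266] [0.61670615 0.06690419 0.0552657 ] [0.65127557 0.08802323 0.16170773]
top blue [240.46875 170.875  ] [237 166   8  10  64] [0.61809694 0.16113208 0.15271543] [0.60569831 0.15051523 0.11771832] [0.64220238 0.17070082 0.16396593]
table z 0.00014711861522165304
side blue [252.54166667 206.16666667] [250 204   6   5  24] [0.63059479 0.08103213 0.15600332] [0.6229405  0.06653306 0.15204961] [0.63654958 0.08789069 0.16639637]
side blue [252.48148148 228.59259259] [250 226   6   6  27] [0.61828163 0.16025346 0.15478599] [0.61170213 0.14988543 0.14835008] [0.62516423 0.17013891 0.16265995]
table z -0.0006041351889605195
```

View pics/topcrop.png

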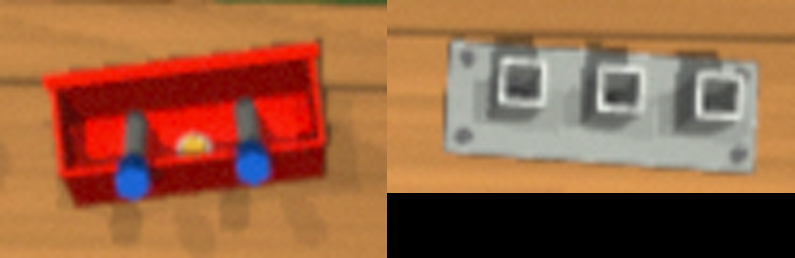

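View pics/sidecrop.png

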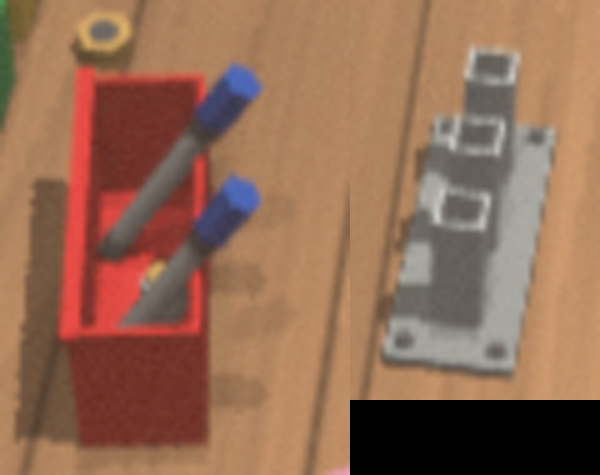

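The crops confirm two blue hex caps leaning out of the red bin's front lip, with dark shanks going into the bin. The three white-rimmed tube mouths are at about top (330,209), (353,211) and (376,213). Next I measure the bin, stand and cap axes.

Run:
```python
from h import *
from scipy.optimize import least_squares
f=load("top0.pkl");P=cloud(f);g=load("side0.pkl");Q=cloud(g)
hsv=cv2.cvtColor(f["color"],cv2.COLOR_RGB2HSV)
red=(((hsv[...,0]<8)|(hsv[...,0]>172))&(hsv[...,1]>150))
reg=np.zeros_like(red);reg[130:190,210:300]=1
m=red&reg&(abs(P[...,2]-.103)<.004)
r=cv2.minAreaRect(P[m][:,:2].astype(np.float32)*1000);print("bin top rim",r,m.sum(),cv2.boxPoints(r))
# stand plate and tube tops
reg=np.zeros_like(red);reg[190:235,300:395]=1
m=reg&(abs(P[...,2]-.010)<.004)&(hsv[...,1]<80)
r=cv2.minAreaRect(P[m][:,:2].astype(np.float32)*1000);print("plate",r,m.sum())
m=(reg&(abs(P[...,2]-.1)<.006)).astype(np.uint8)
k,L,S,C=cv2.connectedComponentsWithStats(m,connectivity=8)
for i in range(1,k):
    if S[i,4]>15:
        r=cv2.minAreaRect(P[L==i][:,:2].astype(np.float32)*1000);print("tube",C[i],S[i,4],r, P[L==i][:,2].mean())
# side
hs=cv2.cvtColor(g["color"],cv2.COLOR_RGB2HSV)
reg=np.zeros(hs.shape[:2],bool);reg[130:220,275:325]=1
m=(reg&(abs(Q[...,2]-.1)<.006)).astype(np.uint8)
k,L,S,C=cv2.connectedComponentsWithStats(m,connectivity=8)
for i in range(1,k):
    if S[i,4]>10:
        r=cv2.minAreaRect(Q[L==i][:,:2].astype(np.float32)*1000);print("tube side",C[i],S[i,4],r)
# white rim centroid by colour
for nm,F,(a,b,c,d) in(("top",f,(300,190,395,235)),("side",g,(275,135,325,215))):
    h=cv2.cvtColor(F["color"],cv2.COLOR_RGB2HSV);w=((h[...,2]>195)&(h[...,1]<40)).astype(np.uint8)
    z=np.zeros_like(w);z[b:d,a:c]=w[b:d,a:c]
    cs,_=cv2.findContours(z,cv2.RETR_EXTERNAL,cv2.CHAIN_APPROX_NONE)
    for q in cs:
        if cv2.contourArea(q)>15:
            rr=cv2.minAreaRect(q);print(nm,"rim px",rr,plane(F,[rr[0]],.1)*1000)
# cap axes: blue points in both views
for nm,F,X in(("top",f,P),("side",g,Q)):
    h=cv2.cvtColor(F["color"],cv2.COLOR_RGB2HSV);b=cv2.inRange(h,(105,90,40),(130,255,255))>0
    for c in((.630,.079),(.618,.161)):
        s=b&(np.hypot(X[...,0]-c[0],X[...,1]-c[1])<.03)&(X[...,2]>.1)
        p=X[s];print(nm,c,s.sum(),(p.mean(0)*1000).round(1),(p.min(0)*1000).round(),(p.max(0)*1000).round())
```

```text
bin top rim ((680.22998046875, 128.2217559814453), (77.49036407470703, 197.74658203125), 8.188234329223633) 259 [[627.79767  220.56877 ]
 [655.96185   24.838121]
 [732.6623    35.87474 ]
 [704.4981   231.6054  ]]
plate ((513.8069458007812, -184.54312133789062), (234.2387237548828, 85.0782699584961), 87.08131408691406) 1012
tube [331.13953488 208.95348837] 43 ((517.04150390625, -114.67479705810547), (31.661977767944336, 31.124658584594727), 0.6674050092697144) 0.09940153418953421
tube [354.53191489 211.04255319] 47 ((512.3037719726562, -184.62083435058594), (31.752819061279297, 31.79527473449707), 0.8661375045776367) 0.09951282068694896
tube [377.08888889 212.02222222] 45 ((509.543701171875, -254.90237426757812), (32.421424865722656, 32.491451263427734), 84.97039794921875) 0.09881622247023157
tube side [303.13043478 148.86956522] 46 ((513.7161865234375, -254.86097717285156), (40.23737335205078, 31.63330841064453), 86.76634216308594)
tube side [300.07843137 162.7254902 ] 51 ((517.308349609375, -183.58102416992188), (39.82584762573242, 31.475248336791992), 87.23760223388672)
tube side [297.01754386 177.61403509] 57 ((520.9585571289062, -112.36282348632812), (41.186561584472656, 31.501813888549805), 85.69937896728516)
top (0.63, 0.079) 60 [631.2  78.5 150.9] [617.  67. 120.] [656.  88. 162.]
top (0.618, 0.161) 64 [619.3 160.6 150. ] [606. 151. 118.] [642. 171. 164.]
side (0.63, 0.079) 47 [634.7  81.2 152.3] [620.  65. 133.] [652.  92. 166.]
side (0.618, 0.161) 55 [622.  163.2 152.2] [608. 148. 132.] [638. 175. 163.]
```

```bash
cat > go.py <<'E'
import sys,numpy as np
from scipy.spatial.transform import Rotation as R
from workcell import telemetry
# usage: go.py x y z yawdir_deg(tool z dir in world) -> deltas
def st(s=None):
    s=s or telemetry.observe();M=R.from_rotvec(s["orientation"]).as_matrix();return s,M
if __name__=="__main__":
    s,M=st();np.set_printoptions(precision=3,suppress=True)
    print("t",round(s["t"],2),"pos",s["position"]*1000,"gap",s["finger_gap"]*1000,"F",s["contact_force"],"j",s["joint_pos"])
    print("tool x",M[:,0],"y",M[:,1],"z",M[:,2],"zdir deg",np.degrees(np.arctan2(M[1,2],M[0,2])))
    if len(sys.argv)>3:
        d=np.array(list(map(float,sys.argv[1:4])))-s["position"]*1000
        print("world d mm",d,"tool d cm (current axes)",M.T@d/10)
        if len(sys.argv)>4:
            a=np.degrees(np.arctan2(M[1,2],M[0,2]));w=(float(sys.argv[4])-a+90)%180-90
            yaw=-w if M[2,1]<0 else w
            Mn=M@R.from_rotvec([0,np.radians(yaw),0]).as_matrix()
            print("yaw turn deg",yaw,"tool d cm after yaw",Mn.T@d/10)
E
python3 go.py 634.7 79.3 230 98.2
```

```text
t 0.1 pos [230.442 607.124 190.661] gap 85.15241688066328 F [ 0.072 -0.378  0.488] j [ 1.125  0.124  1.652  0.     1.367 -0.083]
tool x [ 0.935 -0.355 -0.   ] y [-0.001 -0.002 -1.   ] z [ 0.355  0.935 -0.002] zdir deg 69.21378097275961
world d mm [ 404.258 -527.824   39.339] tool d cm (current axes) [ 56.525  -3.877 -35.008]
yaw turn deg -28.986219027240395 tool d cm after yaw [ 32.48   -3.877 -58.015]
```

Call:
drive_tool --moves '[4, -1.5, -4, -10, 0.2, 4, -1.5, -4, -10, 0.2, 4, -1, -4, -9, 0.2, 3, 0, -5, 0, 0.2, 3, 0, -5, 0, 0.2]' --force 25

```text
t: 0.72
position: [0.3996, 0.3767, 0.2316]
orientation: [-1.568, -0.113, 0.113]
contact_force: [0.6, 1.0, 0.4]
finger_gap: 0.0509
```

```bash
python3 go.py 634.7 79.3 220 98.2
```

```text
t 0.72 pos [399.579 376.727 231.627] gap 50.907088267982466 F [0.56  1.011 0.363] j [ 0.658 -0.122  1.83  -0.     1.434 -1.056]
tool x [ 0.99   0.143 -0.   ] y [-0. -0. -1.] z [-0.143  0.99  -0.   ] zdir deg 98.23062914708845
world d mm [ 235.121 -297.427  -11.627] tool d cm (current axes) [ 19.012   1.163 -32.802]
yaw turn deg 0.03062914708844744 tool d cm after yaw [ 19.03    1.163 -32.792]
```

Call:
drive_tool --moves '[3, 0, -5.2, 0, 0.2, 3, 0, -5.2, 0, 0.2, 3, 0, -5.2, 0, 0.2, 3, 0, -5.2, 0, 0.2, 3, 0, -5, 0, 0.2]'

```text
t: 1.35
position: [0.5848, 0.1426, 0.2313]
orientation: [-1.568, -0.112, 0.113]
contact_force: [0.5, 0.5, -0.2]
finger_gap: 0.0511
```

```bash
python3 go.py 634.7 79.3 220 98.2
```

```text
t 1.35 pos [584.836 142.63  231.333] gap 51.10231206395964 F [ 0.508  0.464 -0.152] j [ 0.15  -0.002  1.716  0.     1.429 -1.564]
tool x [ 0.99   0.143 -0.001] y [-0.001  0.    -1.   ] z [-0.143  0.99   0.   ] zdir deg 98.19618141613586
world d mm [ 49.864 -63.33  -11.333] tool d cm (current axes) [ 4.033  1.13  -6.979]
yaw turn deg -0.003818583864145353 tool d cm after yaw [ 4.033  1.13  -6.98 ]
```

Call:
drive_tool --moves '[2, 1, -3.5, 0, 0.2, 2, 0, -3.4, 0, 0.2, 0, 0, 0, 0, 0.2]'

```text
t: 1.72
position: [0.6342, 0.0796, 0.2205]
orientation: [-1.568, -0.108, 0.111]
contact_force: [-0.5, 1.1, 0.2]
finger_gap: 0.0511
```

```bash
python3 - <<'E'
from workcell import viewer
import cv2,numpy as np,pickle
from h import *
o=[]
for n,(a,b,c,d) in(("side",(195,150,315,270)),("top",(200,120,320,240))):
    f=viewer.grab_frame(n);pickle.dump(f,open(f"{n}1.pkl","wb"))
    o.append(cv2.resize(f["color"][b:d,a:c,::-1],(400,400),interpolation=cv2.INTER_CUBIC))
    print(n,proj(f,[[.6347,.0793,.1405]]))
cv2.imwrite("pics/c1.png",np.hstack(o))
E
python3 go.py 634.7 79.3 121 98.2
```

```text
side [[251.12054622 209.94891821]]
top [[268.00624135 167.07587286]]
t 1.82 pos [633.216  81.848 221.168] gap 51.248429194179785 F [-0.369  0.201  0.136] j [ 0.044  0.084  1.644  0.     1.415 -1.669]
tool x [ 0.99   0.142 -0.001] y [-0.001  0.    -1.   ] z [-0.142  0.99   0.001] zdir deg 98.17771433877758
world d mm [   1.484   -2.548 -100.168] tool d cm (current axes) [ 0.124 10.016 -0.279]
yaw turn deg -0.022285661222426256 tool d cm after yaw [ 0.124 10.016 -0.279]
```

View pics/c1.png

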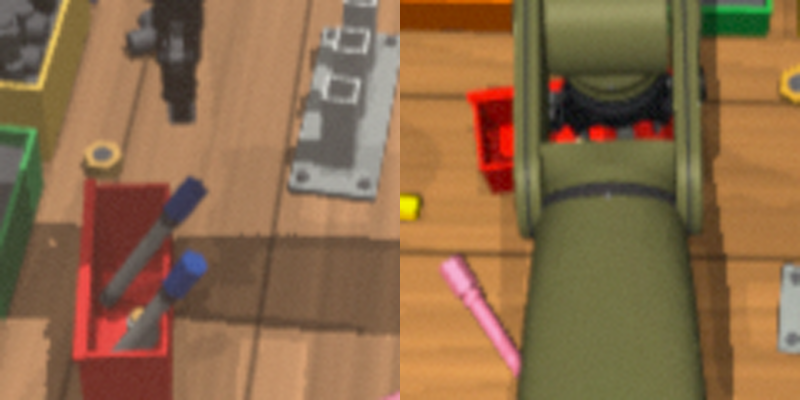

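The side view shows the gripper above the caps. The predicted centre of the far cap, side (251,210), lies on the blue cap. Descending.

Call:
drive_tool --moves '[0.1, 4, -0.2, 0, 0.2, 0, 4, 0, 0, 0.2, 0, 1.5, 0, 0, 0.2, 0, 0.5, 0, 0, 0.2, 0, 0, 0, 0, 0.2]'

```text
t: 2.45
position: [0.6356, 0.0804, 0.1233]
orientation: [-1.568, -0.115, 0.111]
contact_force: [-0.4, -0.6, 0.7]
finger_gap: 0.0511
```

```bash
python3 go.py 634.7 79.3 121 98.2;python3 - <<'E'
from workcell import viewer
import cv2,numpy as np,pickle
from h import *
o=[]
for n,(a,b,c,d) in(("side",(195,150,315,270)),):
    f=viewer.grab_frame(n);pickle.dump(f,open(f"{n}2.pkl","wb"))
    o.append(cv2.resize(f["color"][b:d,a:c,::-1],(600,600),interpolation=cv2.INTER_CUBIC))
cv2.imwrite("pics/c2.png",np.hstack(o))
E
```

```text
t 2.45 pos [635.594  80.421 123.295] gap 51.14290959252586 F [-0.353 -0.632  0.697] j [ 0.042  0.152  1.737  0.     1.251 -1.673]
tool x [0.99  0.143 0.002] y [ 0.002  0.    -1.   ] z [-0.143  0.99  -0.   ] zdir deg 98.24297094727719
world d mm [-0.894 -1.121 -2.295] tool d cm (current axes) [-0.105  0.229 -0.098]
yaw turn deg 0.04297094727718331 tool d cm after yaw [-0.105  0.229 -0.098]
```

View pics/c2.png

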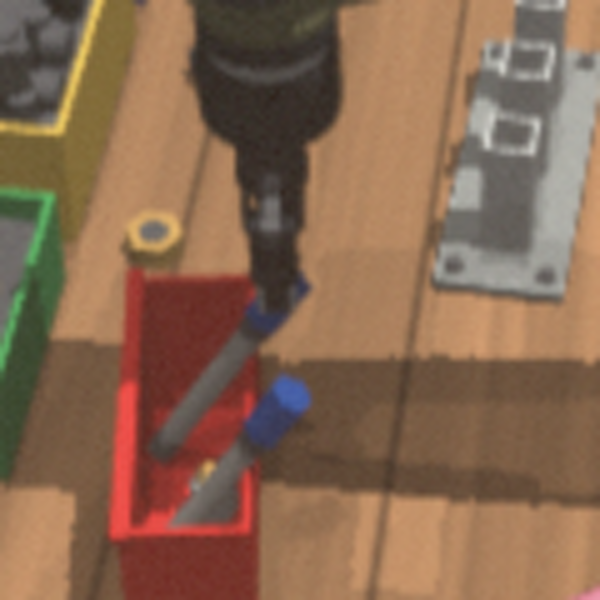

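The side view shows the fingers straddling the far cap at crop (275,305). Closing gently.

Call:
drive_tool --moves '[0, 0, 0, 0, -1, 0, 0, 0, 0, -1, 0, 0, 0, 0, -1, 0, 0, 0, 0, -1]' --force 30

```text
t: 3.0
position: [0.6349, 0.0799, 0.1219]
orientation: [-1.568, -0.113, 0.112]
contact_force: [0.6, -0.5, -0.1]
finger_gap: 0.0002
```

```bash
cat > look.py <<'E'
import sys,cv2,numpy as np,pickle
from workcell import viewer
name=sys.argv[1];views=sys.argv[2:]  # view:a,b,c,d
o=[]
for v in views:
    n,r=v.split(":");a,b,c,d=map(int,r.split(","))
    f=viewer.grab_frame(n);pickle.dump(f,open(f"{n}_{name}.pkl","wb"))
    w=800//len(views);s=min(w/(c-a),600/(d-b))
    im=cv2.resize(f["color"][b:d,a:c,::-1],None,fx=s,fy=s,interpolation=cv2.INTER_CUBIC)
    im=cv2.copyMakeBorder(im,0,max(0,600-im.shape[0]),0,0,cv2.BORDER_CONSTANT)[:600];o.append(im)
cv2.imwrite(f"pics/{name}.png",np.hstack(o))
E
python3 look.py c3 side:205,175,285,265; python3 go.py
```

```text
t 3.05 pos [634.851  79.975 121.832] gap 0.18007112461638058 F [-0.074  0.529 -0.389] j [ 0.041  0.153  1.738 -0.     1.25  -1.673]
tool x [ 0.99   0.143 -0.   ] y [-0. -0. -1.] z [-0.143  0.99  -0.   ] zdir deg 98.21100068577678
```

View pics/c3.png

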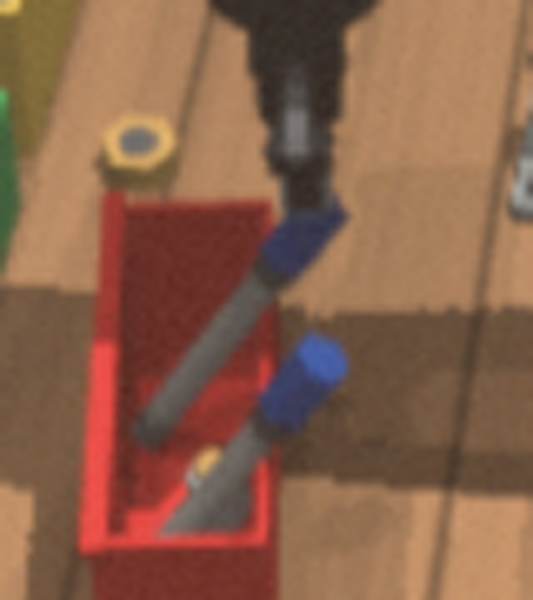

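Run:
```python
from h import *
for n in("side0.pkl","side1.pkl","side2.pkl","side_c3.pkl"):
    F=load(n);X=cloud(F)
    h=cv2.cvtColor(F["color"],cv2.COLOR_RGB2HSV);b=cv2.inRange(h,(105,90,30),(130,255,255))>0
    for c in((.634,.079),(.622,.161)):
        s=b&(np.hypot(X[...,0]-c[0],X[...,1]-c[1])<.035)&(X[...,2]>.1)
        p=X[s];print(n,c,s.sum(),(p.mean(0)*1000).round(1),(p.min(0)*1000).round(),(p.max(0)*1000).round())
F=load("side_c3.pkl");X=cloud(F)
h=cv2.cvtColor(F["color"],cv2.COLOR_RGB2HSV)
for v in range(188,216,2):
    print(v,[ (u,*(X[v,u]*1000).round().astype(int),*h[v,u]) for u in range(246,258,3)])
```

```text
side0.pkl (0.634, 0.079) 47 [634.7  81.2 152.3] [620.  65. 133.] [652.  92. 166.]
side0.pkl (0.622, 0.161) 55 [622.  163.2 152.2] [608. 148. 132.] [638. 175. 163.]<stdin>:7: RuntimeWarning: Mean of empty slice.
  ret = um.true_divide(
Traceback (most recent call last):
ValueError: zero-size array to reduction operation minimum which has no identity
```

Run:
```python
from h import *
np.set_printoptions(precision=3,suppress=True)
for n in("side0.pkl","side1.pkl","side2.pkl","side_c3.pkl"):
    F=load(n);X=cloud(F);h=cv2.cvtColor(F["color"],cv2.COLOR_RGB2HSV)
    print(n,F["position"],F["rotation"])
    for (u,v) in((252,206),(250,210),(252,228),(249,232)): print((u,v),F["color"][v,u],h[v,u],X[v,u]*1000, F["z_map"][v,u])
```

```text
side0.pkl [0.445 1.079 1.23 ] [ 0.046 -1.126 -2.82 ]
(252, 206) [ 75 103 178] [112 148 178] [632.182  76.364 154.001] 1.4803373
(250, 210) [63 63 90] [120  76  90] [636.473  86.837 148.1  ] 1.4777316
(252, 228) [ 77 102 181] [113 147 181] [619.926 157.519 154.051] 1.4238863
(249, 232) [ 64  64 101] [120  93 101] [626.256 170.289 151.362] 1.4175149
side1.pkl [0.445 1.079 1.23 ] [ 0.046 -1.126 -2.82 ]
(252, 206) [60 57 80] [124  73  80] [631.777  78.533 156.329] 1.4771351
(250, 210) [59 57 82] [122  78  82] [636.683  85.748 146.912] 1.4793538
(252, 228) [ 73  95 164] [113 141 164] [619.796 158.203 154.851] 1.4228282
(249, 232) [59 61 98] [118 101  98] [626.467 169.229 150.104] 1.4191673
side2.pkl [0.445 1.079 1.23 ] [ 0.046 -1.126 -2.82 ]
(252, 206) [53 43 37] [11 77 53] [621.224 135.091 217.048] 1.3936359
(250, 210) [55 43 39] [ 8 74 55] [631.274 113.795 177.506] 1.4375844
(252, 228) [ 71  94 166] [113 146 166] [619.436 160.103 157.07 ] 1.4198935
(249, 232) [61 65 99] [117  98  99] [625.474 174.21  156.018] 1.4113983
side_c3.pkl [0.445 1.079 1.23 ] [ 0.046 -1.126 -2.82 ]
(252, 206) [62 54 59] [161  33  62] [629.387  91.341 170.08 ] 1.4582255
(250, 210) [59 57 78] [123  69  78] [636.141  88.559 149.978] 1.4751679
(252, 228) [ 70  96 167] [112 148 167] [620.098 156.613 152.993] 1.4252855
(249, 232) [ 60  66 100] [116 102 100] [626.349 169.82  150.805] 1.4182469
```

```bash
python3 - <<'E'
from h import *
np.set_printoptions(precision=3,suppress=True)
F=load("side_c3.pkl");X=cloud(F);G=load("side1.pkl");Y=cloud(G)
for v in range(186,216,2):
    print(v,[ (u,(X[v,u]*1000).round().astype(int).tolist(),F["color"][v,u].tolist(),(Y[v,u]*1000).round().astype(int).tolist()) for u in (248,251,254)])
print(proj(F,[[.635,.080,.122],[.635,.094,.122],[.635,.094,.170],[.635,.08,.16]]))
E
python3 look.py t3 top:200,120,320,220
```

```text
186 [(248, [632, 118, 273], [69, 63, 58], [632, 121, 277]), (251, [624, 121, 277], [63, 53, 49], [625, 116, 272]), (254, [621, 95, 252], [61, 50, 43], [666, -159, 0])]
188 [(248, [632, 123, 270], [84, 79, 74], [685, -148, -1]), (251, [624, 125, 273], [62, 54, 49], [675, -150, -2]), (254, [621, 98, 247], [58, 48, 42], [664, -147, 2])]
190 [(248, [632, 124, 265], [86, 81, 77], [684, -143, -5]), (251, [625, 119, 260], [65, 56, 52], [673, -139, 0]), (254, [621, 94, 236], [57, 49, 42], [663, -137, 3])]
192 [(248, [632, 127, 260], [117, 112, 109], [681, -124, 4]), (251, [629, 98, 232], [77, 70, 65], [672, -129, 0]), (254, [621, 99, 234], [62, 50, 43], [662, -131, 0])]
194 [(248, [631, 131, 257], [118, 113, 112], [679, -115, 5]), (251, [625, 122, 249], [81, 75, 71], [670, -119, 2]), (254, [622, 94, 220], [102, 79, 64], [661, -126, -5])]
196 [(248, [630, 136, 255], [110, 105, 104], [679, -111, -1]), (251, [622, 137, 257], [82, 76, 72], [669, -113, -2]), (254, [618, 115, 235], [88, 71, 61], [659, -113, -1])]
198 [(248, [630, 140, 251], [86, 80, 77], [678, -104, -3]), (251, [622, 141, 253], [7
[... 775 characters left out ...]
59, 78], [642, 86, 154]), (251, [633, 89, 159], [56, 55, 77], [633, 91, 161]), (254, [626, 79, 149], [57, 55, 77], [625, 84, 154])]
210 [(248, [643, 83, 143], [53, 54, 80], [642, 88, 149]), (251, [633, 88, 149], [58, 55, 78], [633, 91, 152]), (254, [625, 86, 149], [89, 77, 81], [625, 88, 151])]
212 [(248, [642, 92, 144], [55, 56, 80], [642, 91, 143]), (251, [634, 85, 138], [58, 57, 77], [633, 91, 145]), (254, [648, -39, 3], [167, 126, 94], [649, -42, 0])]
214 [(248, [643, 87, 130], [59, 58, 80], [642, 89, 133]), (251, [634, 90, 135], [95, 79, 80], [634, 87, 132]), (254, [647, -32, 1], [176, 133, 96], [647, -32, 1])]
[[251.2   214.534]
 [250.457 218.15 ]
 [249.852 206.538]
 [250.74  205.379]]
```

View pics/t3.png

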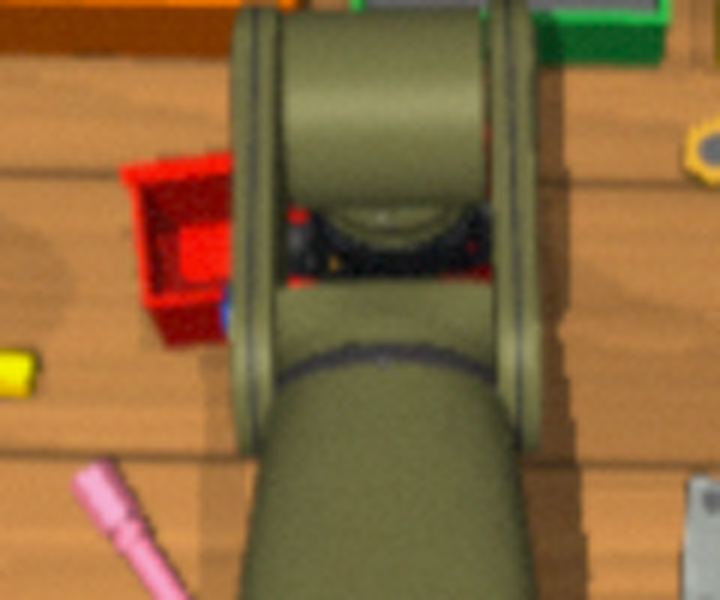

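Run:
```python
from h import *
np.set_printoptions(precision=3,suppress=True)
F=load("side0.pkl");X=cloud(F)
print(proj(F,[[.2304,.607,.1905]]))
im=F["color"][330:420,370:460,::-1];cv2.imwrite("pics/tip0.png",cv2.resize(im,(630,630),interpolation=cv2.INTER_CUBIC))
F=load("side1.pkl");im=F["color"][120:200,210:290,::-1];print(proj(F,[[.6342,.0796,.2205]]))
cv2.imwrite("pics/tip1.png",cv2.resize(im,(560,560),interpolation=cv2.INTER_CUBIC))
```

```text
[[408.875 400.019]]
[[250.285 189.995]]
```

View pics/tip0.png

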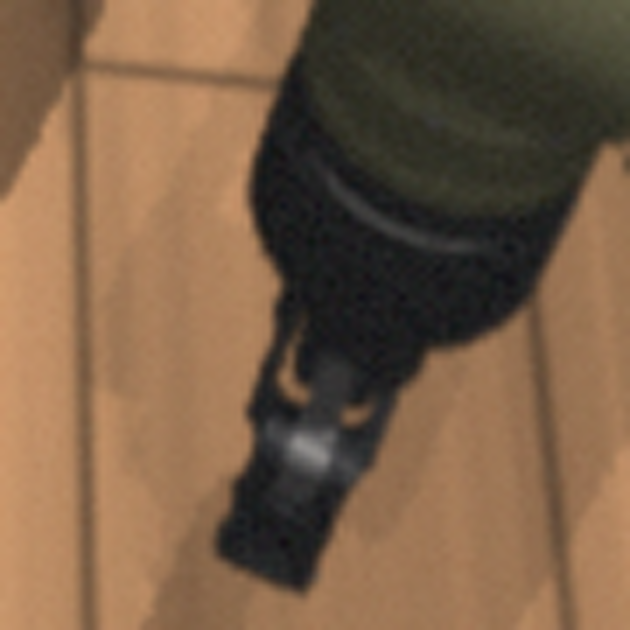

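View pics/tip1.png

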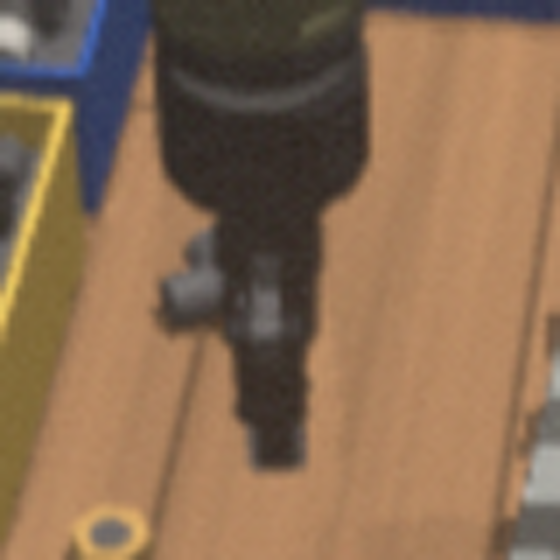

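Run:
```python
from h import *
np.set_printoptions(precision=3,suppress=True)
F=load("side0.pkl");X=cloud(F)
z=np.array([.355,.935,0]);print(proj(F,[np.array([.2304,.607,.2035])+z*k for k in(.0425,.057)]))
for v in range(385,418,4): print(v,[(X[v,u]*1000).round().astype(int).tolist() for u in(402,406,410)])
F=load("side1.pkl");X=cloud(F)
z=np.array([-.143,.99,0]);print(proj(F,[np.array([.6342,.0796,.2235])+z*k for k in(.0255,.04)]))
for v in range(170,192,2): print(v,[(X[v,u]*1000).round().astype(int).tolist() for u in(247,249,251)])
```

```text
[[403.415 416.182]
 [401.068 422.846]]
385 [[205, 484, -2], [259, 635, 313], [186, 482, -1]]
389 [[206, 494, -2], [259, 641, 311], [253, 643, 315]]
393 [[206, 504, -2], [445, 1079, 1230], [260, 665, 347]]
397 [[207, 515, 1], [265, 668, 336], [259, 668, 338]]
401 [[207, 523, -4], [264, 671, 326], [256, 669, 324]]
405 [[268, 671, 309], [258, 666, 298], [256, 675, 322]]
409 [[265, 673, 296], [259, 674, 299], [252, 673, 301]]
413 [[209, 554, 0], [199, 552, -2], [251, 678, 295]]
417 [[209, 562, -3], [200, 563, 1], [191, 563, 4]]
[[250.163 195.911]
 [250.115 199.796]]
170 [[627, 148, 357], [622, 145, 356], [618, 143, 354]]
172 [[628, 142, 345], [624, 140, 344], [618, 142, 346]]
174 [[628, 144, 340], [624, 142, 339], [619, 142, 339]]
176 [[631, 131, 321], [626, 129, 320], [619, 141, 332]]
178 [[631, 135, 318], [625, 138, 321], [620, 135, 319]]
180 [[630, 138, 314], [626, 135, 311], [621, 135, 312]]
182 [[634, 120, 290], [629, 118, 288], [624, 116, 287]]
184 [[634, 121, 283], [629, 121, 283], [624, 119, 282]]
186 [[634, 125, 279], [630, 117, 272], [625, 116, 272]]
188 [[688, -147, -1], [682, -150, -2], [675, -150, -2]]
190 [[687, -141, -4], [680, -137, 1], [673, -139, 0]]
```

The side view shows the shut fingers ending at about px (251,207), z≈0.168, right above the cap, and the cap has not moved. So the real fingertips sit about 45 mm higher than the reported TCP. I'll open and descend in steps, watching the force and the picture.

Call:
drive_tool --moves '[0, 0, 0, 0, 0.2, 0, 0, 0, 0, 0.2, 0, 0, 0, 0, 0.2, 0, 1, 0, 0, 0.2, 0, 1, 0, 0, 0.2]'

```text
t: 3.72
position: [0.6346, 0.08, 0.1009]
orientation: [-1.568, -0.112, 0.113]
contact_force: [-0.3, 0.4, -0.9]
finger_gap: 0.0513
```

```bash
python3 go.py;python3 look.py c4 side:205,150,285,230
python3 - <<'E'
from h import *
F=load("side_c4.pkl");X=cloud(F)
for v in range(196,222,2): print(v,[((X[v,u]*1000).round().astype(int).tolist(),F["color"][v,u].tolist()) for u in(247,250,253)])
E
```

```text
t 3.73 pos [634.612  79.996 100.875] gap 51.267904230575866 F [-0.269  0.401 -0.939] j [ 0.042  0.172  1.754 -0.     1.216 -1.673]
tool x [ 0.99   0.143 -0.001] y [-0.001 -0.    -1.   ] z [-0.143  0.99   0.   ] zdir deg 98.21455958370213
196 [([638, 112, 230], [85, 75, 67]), ([626, 132, 251], [111, 107, 102]), ([623, 103, 223], [56, 49, 41])]
198 [([642, 94, 203], [74, 65, 59]), ([625, 137, 249], [108, 103, 101]), ([624, 101, 213], [61, 52, 47])]
200 [([632, 143, 246], [84, 77, 75]), ([625, 141, 246], [116, 110, 108]), ([617, 142, 247], [72, 66, 62])]
202 [([631, 148, 244], [62, 54, 50]), ([623, 149, 246], [83, 76, 74]), ([615, 150, 248], [63, 53, 49])]
204 [([632, 145, 234], [55, 49, 41]), ([625, 144, 234], [65, 59, 55]), ([616, 146, 237], [54, 44, 36])]
206 [([633, 145, 226], [51, 41, 33]), ([625, 142, 224], [54, 45, 39]), ([617, 146, 229], [55, 47, 41])]
208 [([633, 145, 219], [54, 45, 41]), ([626, 142, 216], [55, 49, 43]), ([618, 140, 215], [57, 48, 44])]
210 [([634, 140, 205], [58, 50, 44]), ([628, 131, 197], [55, 46, 37]), ([618, 141, 208], [58, 48, 42])]
212 [([635, 136, 193], [67, 59, 56]), ([628, 134, 192], [53, 41, 35]), ([618, 142, 202], [63, 52, 45])]
214 [([640, 113, 159], [83, 78, 77]), ([631, 121, 169], [54, 45, 36]), ([623, 118, 167], [68, 60, 54])]
216 [([641, 113, 151], [78, 73, 69]), ([631, 120, 160], [58, 47, 40]), ([623, 119, 160], [75, 63, 58])]
218 [([645, 92, 119], [103, 81, 65]), ([657, -13, 2], [136, 104, 79]), ([648, -16, 1], [146, 112, 83])]
220 [([667, -11, -6], [138, 105, 76]), ([656, -8, -1], [151, 113, 82]), ([647, -8, 0], [165, 124, 91])]
```

View pics/c4.png

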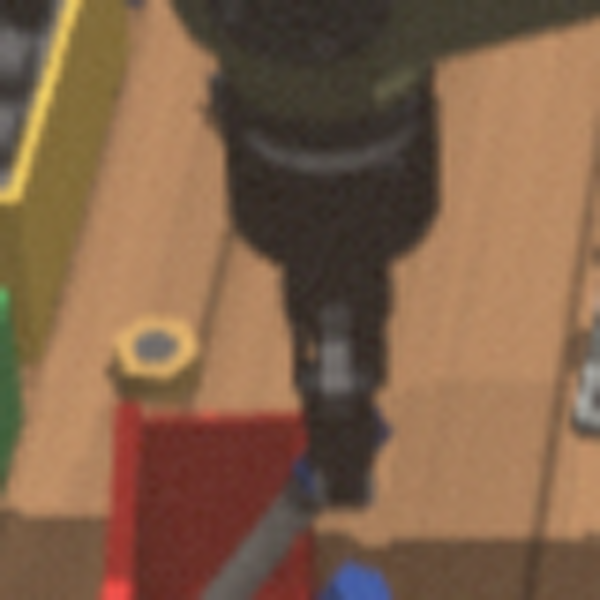

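The fingertip bottom is at about crop (345,505), z≈0.155, with reported z 0.101, so the offset is confirmed. Another 2.3 cm down.

Call:
drive_tool --moves '[0, 0.8, 0, 0, 0.2, 0, 0.8, 0, 0, 0.2, 0, 0.7, 0, 0, 0.2]'

```text
t: 4.15
position: [0.6347, 0.08, 0.0781]
orientation: [-1.568, -0.112, 0.113]
contact_force: [-0.5, -0.2, 0.4]
finger_gap: 0.0515
```

```bash
python3 go.py;python3 look.py c5 side:205,150,285,230
python3 - <<'E'
from h import *
F=load("side_c5.pkl");X=cloud(F)
for v in range(206,230,2): print(v,[((X[v,u]*1000).round().astype(int).tolist(),F["color"][v,u].tolist()) for u in(247,250,253)])
E
```

```text
t 4.15 pos [634.735  79.996  78.124] gap 51.50427493249035 F [-0.465 -0.21   0.416] j [ 0.041  0.195  1.769  0.     1.178 -1.673]
tool x [ 0.99   0.143 -0.   ] y [-0. -0. -1.] z [-0.143  0.99   0.   ] zdir deg 98.2107481967021
206 [([633, 144, 225], [81, 73, 72]), ([625, 141, 223], [115, 111, 108]), ([617, 142, 225], [72, 65, 65])]
208 [([632, 148, 222], [65, 57, 54]), ([625, 144, 218], [82, 75, 73]), ([617, 146, 222], [60, 51, 47])]
210 [([633, 145, 210], [57, 46, 41]), ([626, 142, 209], [66, 56, 53]), ([618, 143, 211], [56, 44, 38])]
212 [([633, 149, 207], [56, 45, 40]), ([626, 142, 200], [57, 48, 43]), ([617, 145, 205], [57, 47, 42])]
214 [([634, 145, 195], [60, 49, 45]), ([626, 147, 198], [55, 46, 38]), ([618, 141, 193], [57, 46, 42])]
216 [([635, 143, 184], [53, 43, 40]), ([628, 135, 177], [60, 49, 44]), ([619, 138, 181], [57, 44, 41])]
218 [([636, 139, 172], [79, 67, 60]), ([628, 137, 171], [55, 44, 39]), ([623, 117, 149], [66, 58, 54])]
220 [([641, 115, 136], [109, 88, 73]), ([633, 111, 133], [55, 46, 40]), ([624, 117, 141], [67, 59, 54])]
222 [([664, 4, 1], [90, 71, 60]), ([632, 119, 134], [60, 48, 42]), ([624, 117, 132], [72, 62, 54])]
224 [([664, 7, -5], [94, 62, 48]), ([654, 9, -1], [95, 75, 65]), ([645, 6, -4], [98, 76, 64])]
226 [([662, 19, 0], [94, 63, 49]), ([652, 18, 0], [76, 86, 133]), ([619, 149, 153], [75, 88, 144])]
228 [([660, 30, 3], [86, 57, 57]), ([624, 164, 161], [69, 91, 155]), ([617, 157, 154], [71, 94, 168])]
```

View pics/c5.png

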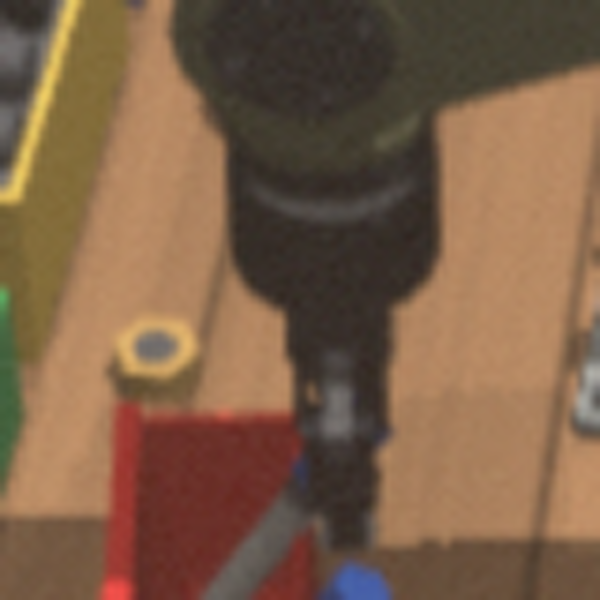

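Fingertips now straddle the cap, with the tip at z≈0.13. Closing.

Call:
drive_tool --moves '[0, 0, 0, 0, -1, 0, 0, 0, 0, -1, 0, 0, 0, 0, -1, 0, 0, 0, 0, -1]' --force 30

```text
t: 4.7
position: [0.6351, 0.08, 0.0791]
orientation: [-1.568, -0.113, 0.112]
contact_force: [0.8, -0.5, -0.1]
finger_gap: 0.0242
```

Gripped (24 mm). Now I pivot it upright about its foot in the bin corner with an arc motion.

Call:
drive_tool --moves '[1.2, -0.65, 0, 0, -1, 1.2, -0.5, 0, 0, -1, 1.3, -0.4, 0, 0, -1, 1.3, -0.3, 0, 0, -1, 0, 0, 0, 0, -1]'

```text
t: 5.32
position: [0.6859, 0.0875, 0.0977]
orientation: [-1.568, -0.114, 0.111]
contact_force: [-0.3, -0.3, -1.0]
finger_gap: 0.0242
```

```bash
python3 go.py;python3 look.py c6 side:195,170,285,260
```

```text
t 5.33 pos [685.95   87.475  97.653] gap 24.20033371971907 F [-0.331 -0.308 -1.029] j [ 0.049  0.281  1.632  0.     1.228 -1.665]
tool x [0.99  0.143 0.002] y [ 0.002  0.    -1.   ] z [-0.143  0.99   0.   ] zdir deg 98.21825135428634
```

View pics/c6.png

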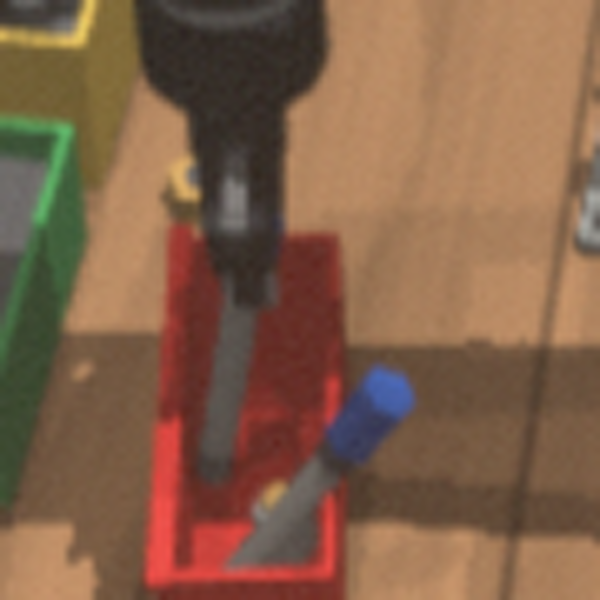

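Call:
drive_tool --moves '[1.2, -0.25, 0, 0, -1, 1.2, -0.1, 0, 0, -1, 0, 0, 0, 0, -1, 0, 0, 0, 0, -1]' --force 40

```text
t: 5.88
position: [0.7082, 0.0907, 0.1006]
orientation: [-1.568, -0.113, 0.113]
contact_force: [-1.5, -0.1, -1.8]
finger_gap: 0.0242
```

```bash
python3 go.py;python3 look.py c7 side:195,170,285,260
```

```text
t 5.88 pos [708.224  90.688 100.567] gap 24.228184379656152 F [-1.482 -0.085 -1.755] j [ 0.052  0.325  1.571  0.     1.245 -1.662]
tool x [0.99  0.143 0.   ] y [ 0.  0. -1.] z [-0.143  0.99   0.   ] zdir deg 98.21478308504668
```

View pics/c7.png

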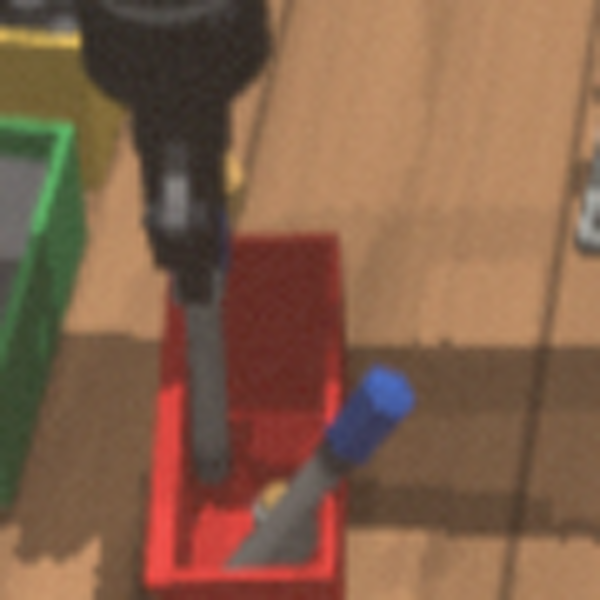

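Call:
drive_tool --moves '[0, -2, 0, 0, -1, 0, -4, 0, 0, -1, 0, -4, 0, 0, -1, 0, -4, 0, 0, -1, 0, 0, 0, 0, -1]'

```text
t: 6.55
position: [0.7114, 0.0907, 0.2494]
orientation: [-1.568, -0.123, 0.102]
contact_force: [-0.2, 0.6, -0.7]
finger_gap: 0.0242
```

```bash
python3 go.py;python3 look.py c8 side:185,150,285,250
python3 - <<'E'
from h import *
F=load("side_c8.pkl");X=cloud(F)
s=telemetry=None
for v in range(180,240,3):
    r=X[v,190:270];k=[(190+i,(r[i]*1000).round().astype(int).tolist()) for i in range(80) if np.hypot(r[i,0]-.708,r[i,1]-.09)<.045 and r[i,2]>.12]
    if k: print(v,k[0][0],k[-1][0],np.mean([q[1] for q in k],0).round())
E
```

```text
t 6.55 pos [711.429  90.725 249.387] gap 24.175684053788032 F [-0.187  0.641 -0.685] j [ 0.052  0.233  1.431 -0.     1.464 -1.662]
tool x [0.99  0.143 0.014] y [ 0.014  0.001 -1.   ] z [-0.143  0.99  -0.001] zdir deg 98.21125172569525
180 217 222 [712.  98. 266.]
183 218 223 [710.  98. 256.]
186 218 223 [711.  99. 246.]
189 218 223 [712.  98. 233.]
192 218 223 [713.  97. 221.]
195 218 223 [714.  99. 211.]
198 218 223 [715.  98. 198.]
201 218 223 [716.  97. 186.]
204 218 223 [716.  98. 174.]
207 219 223 [715. 101. 165.]
```

View pics/c8.png

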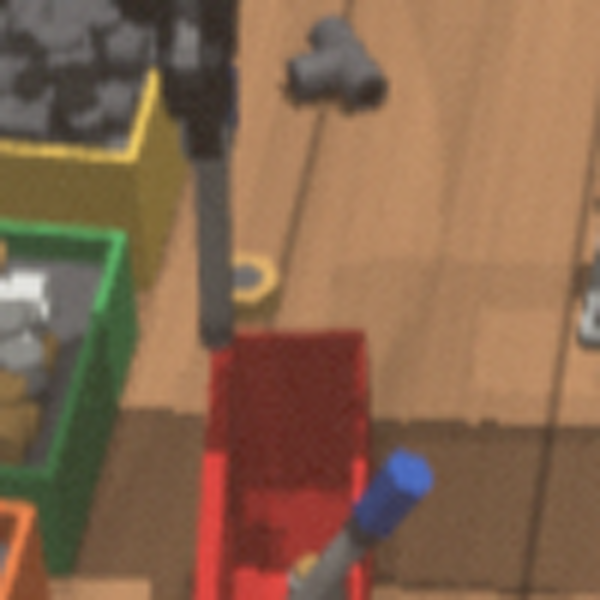

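The nipple hangs nearly vertical: x 710→716 from z 0.256 to 0.165, foot at about z 0.157. Moving to the +y tube (tube_3).

```bash
python3 go.py 513.5 -115 249
```

```text
t 6.6 pos [709.975  90.672 245.658] gap 24.368993338039072 F [ 0.029 -0.436 -1.241] j [ 0.052  0.235  1.435 -0.     1.464 -1.662]
tool x [0.99  0.143 0.008] y [ 0.008  0.    -1.   ] z [-0.143  0.99  -0.001] zdir deg 98.21135756569348
world d mm [-196.475 -205.672    3.342] tool d cm (current axes) [-22.38   -0.505 -17.55 ]
```

Call:
drive_tool --moves '[-3, 0, -2.4, 0, -1, -4.5, 0, -3.5, 0, -1, -4.5, 0, -3.5, 0, -1, -4.5, 0, -3.5, 0, -1, -3.6, 0, -2.8, 0, -1]'

```text
t: 7.22
position: [0.5294, -0.0946, 0.2392]
orientation: [-1.568, -0.111, 0.113]
contact_force: [0.1, -0.7, -0.5]
finger_gap: 0.0242
```

Call:
drive_tool --moves '[-2.2, 0, -1.8, 0, -1, 0, 0, 0, 0, -1, 0, 0, 0, 0, -1, 0, 0, 0, 0, -1]'

```text
t: 7.72
position: [0.5128, -0.1138, 0.2404]
orientation: [-1.567, -0.113, 0.114]
contact_force: [1.0, 0.1, -1.3]
finger_gap: 0.0241
```

```bash
python3 go.py 513.5 -115 249;python3 look.py c9 side:255,100,345,200 top:290,160,400,260
python3 - <<'E'
from h import *
from workcell import telemetry
p=telemetry.observe()["position"]
F=load("side_c9.pkl");X=cloud(F)
for v in range(130,190,2):
    r=X[v,255:345];k=[(255+i,(r[i]*1000).round().astype(int).tolist()) for i in range(90) if np.hypot(r[i,0]-p[0],r[i,1]-p[1])<.045 and r[i,2]>.115]
    if k: print(v,k[0][0],k[-1][0],np.mean([q[1] for q in k],0).round())
E
```

```text
t 7.72 pos [ 512.797 -113.759  240.351] gap 24.116451462299633 F [ 1.016  0.133 -1.273] j [-0.321 -0.181  1.867  0.     1.456 -2.036]
tool x [ 0.99   0.144 -0.   ] y [-0.001  0.    -1.   ] z [-0.144  0.99   0.   ] zdir deg 98.28105337470318
world d mm [ 0.703 -1.241  8.649] tool d cm (current axes) [ 0.051 -0.865 -0.133]
130 298 305 [512. -90. 304.]
132 298 305 [512. -89. 298.]
134 298 305 [511. -90. 290.]
136 299 303 [ 514. -106.  270.]
138 299 303 [ 513. -108.  261.]
140 299 303 [ 513. -107.  255.]
142 298 303 [ 514. -108.  247.]
144 298 303 [ 514. -108.  239.]
146 298 302 [ 515. -105.  234.]
148 298 302 [ 515. -107.  225.]
150 298 302 [ 515. -106.  218.]
152 297 302 [ 516. -108.  208.]
154 297 302 [ 516. -109.  200.]
156 297 301 [ 517. -106.  193.]
158 297 301 [ 516. -105.  187.]
160 297 301 [ 516. -105.  179.]
162 296 301 [ 518. -109.  167.]
164 296 301 [ 518. -106.  162.]
166 296 300 [ 519. -107.  152.]
```

View pics/c9.png

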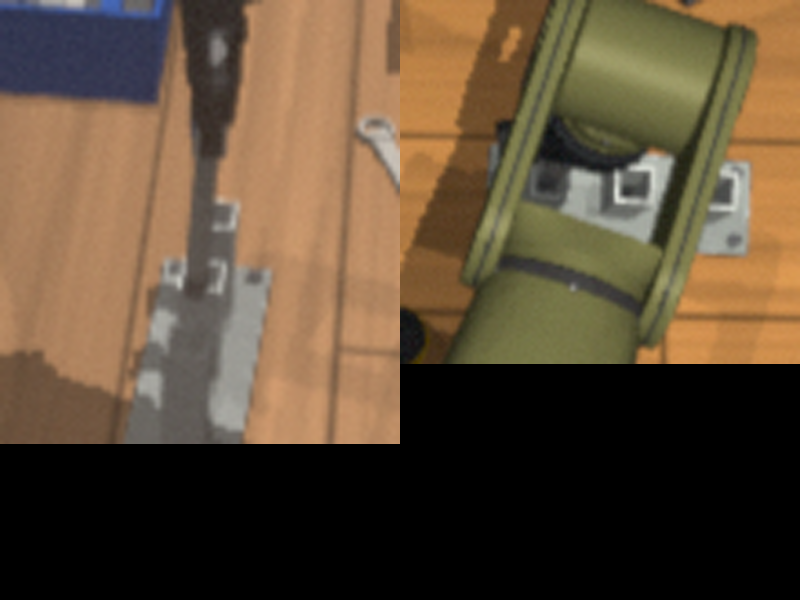

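The foot hangs over tube_3: foot bottom at about px (298,166), z≈0.150, leaning about 2.7° in +x. Going down to the mouth, then feeling.

Call:
drive_tool --moves '[-0.1, 2, -0.1, 0, -1, 0, 2, 0, 0, -1, 0, 1, 0, 0, -1, 0, 1, 0, 0, -1, 0, 0, 0, 0, -1]'

```text
t: 8.45
position: [0.5111, -0.1154, 0.1789]
orientation: [-1.567, -0.111, 0.113]
contact_force: [1.6, -0.2, -2.2]
finger_gap: 0.0239
```

```bash
python3 go.py 513.5 -115 179;python3 look.py c10 side:255,120,345,210
```

```text
t 8.45 pos [ 511.097 -115.369  178.906] gap 23.894170828748937 F [ 1.593 -0.167 -2.236] j [-0.325 -0.149  1.942  0.     1.35  -2.039]
tool x [ 0.99   0.143 -0.001] y [-0.001  0.001 -1.   ] z [-0.143  0.99   0.001] zdir deg 98.20700849372676
world d mm [2.403 0.369 0.094] tool d cm (current axes) [ 0.243 -0.01   0.002]
```

View pics/c10.png

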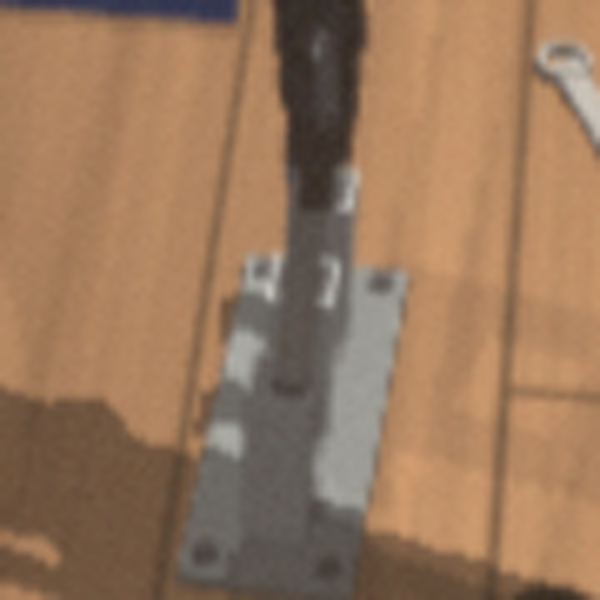

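The foot at px (298,178) is in the tube mouth and the force is small. Feeling down.

Call:
drive_tool --moves '[0, 1, 0, 0, -1, 0.1, 1, 0, 0, -1, 0, 0, 0, 0, -1]'

```text
t: 8.88
position: [0.512, -0.1152, 0.1592]
orientation: [-1.567, -0.111, 0.114]
contact_force: [1.3, -0.1, -2.6]
finger_gap: 0.0239
```

Call:
drive_tool --moves '[0.1, 1, 0, 0, -1, 0.1, 1, 0, 0, -1, 0, 0, 0, 0, -1]'

```text
t: 9.25
position: [0.5137, -0.1149, 0.1392]
orientation: [-1.567, -0.111, 0.114]
contact_force: [0.5, -0.2, -1.4]
finger_gap: 0.0237
```

```bash
python3 go.py 513.5 -115 100;python3 look.py c11 side:255,120,345,210
```

```text
t 9.25 pos [ 513.676 -114.867  139.222] gap 23.697556965920775 F [ 0.48  -0.157 -1.424] j [-0.322 -0.111  1.976  0.     1.279 -2.036]
tool x [ 0.99   0.143 -0.002] y [-0.002  0.001 -1.   ] z [-0.143  0.99   0.001] zdir deg 98.21541663869385
world d mm [ -0.176  -0.133 -39.222] tool d cm (current axes) [-0.01   3.922 -0.015]
```

View pics/c11.png

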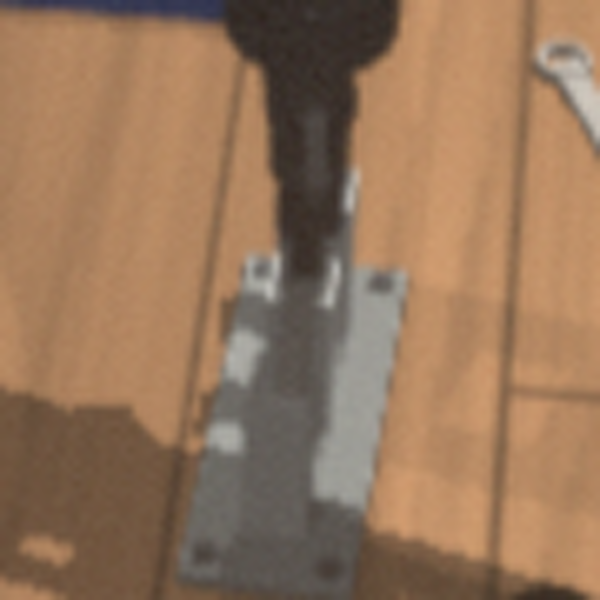

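Call:
drive_tool --moves '[0.1, 0.5, 0, 0, -1, 0, 0.5, 0, 0, -1, 0, 0, 0, 0, -1]'

```text
t: 9.68
position: [0.5182, -0.1153, 0.136]
orientation: [-1.569, -0.117, 0.108]
contact_force: [-3.3, 2.6, 13.9]
finger_gap: 0.024
```

Call:
drive_tool --moves '[0.1, 0.5, 0, 0, -1, 0, 0.5, 0, 0, -1, 0, 0, 0, 0, -1]'

```text
t: 10.05
position: [0.5253, -0.1162, 0.1347]
orientation: [-1.573, -0.129, 0.096]
contact_force: [-2.3, 4.8, 38.0]
finger_gap: 0.0239
```

Stopped hard at reported z≈0.136, foot about 34 mm above the floor as predicted for the offcut. Tube_3 is the blocked one. Backing out.

Call:
drive_tool --moves '[-0.3, -1.5, 0, 0, -1, 0, -2, 0, 0, -1, 0, -2.5, 0, 0, -1, 0, -2.5, 0, 0, -1, 0, -2.5, 0, 0, -1]'

```text
t: 10.68
position: [0.5124, -0.1152, 0.2308]
orientation: [-1.567, -0.11, 0.115]
contact_force: [-0.2, -0.7, -1.7]
finger_gap: 0.024
```

```bash
python3 go.py 510.3 -184.5 235;python3 look.py c12 side:255,100,345,190;  python3 - <<'E'
from h import *
from workcell import telemetry
p=telemetry.observe()["position"]
F=load("side_c12.pkl");X=cloud(F)
for v in range(130,190,3):
    r=X[v,255:345];k=[(255+i,(r[i]*1000).round().astype(int).tolist()) for i in range(90) if np.hypot(r[i,0]-p[0],r[i,1]-p[1])<.045 and r[i,2]>.115]
    if k: print(v,k[0][0],k[-1][0],np.mean([q[1] for q in k],0).round())
E
```

```text
t 10.68 pos [ 512.397 -115.17   230.796] gap 24.049133314613133 F [-0.159 -0.694 -1.737] j [-0.323 -0.175  1.878 -0.     1.442 -2.037]
tool x [ 0.99   0.143 -0.003] y [-0.003  0.001 -1.   ] z [-0.143  0.99   0.001] zdir deg 98.20735035181647
world d mm [ -2.097 -69.33    4.204] tool d cm (current axes) [-1.199 -0.424 -6.832]
130 298 305 [509. -81. 312.]
133 298 305 [512. -93. 292.]
136 298 305 [511. -92. 282.]
139 299 304 [ 512. -110.  257.]
142 299 303 [ 513. -109.  245.]
145 299 303 [ 512. -108.  236.]
148 299 303 [ 512. -109.  223.]
151 299 303 [ 512. -108.  212.]
154 298 303 [ 512. -108.  200.]
157 298 303 [ 512. -109.  188.]
160 298 302 [ 513. -108.  176.]
163 298 302 [ 513. -109.  164.]
166 298 302 [ 512. -107.  153.]
169 299 301 [ 512. -108.  140.]
```

View pics/c12.png

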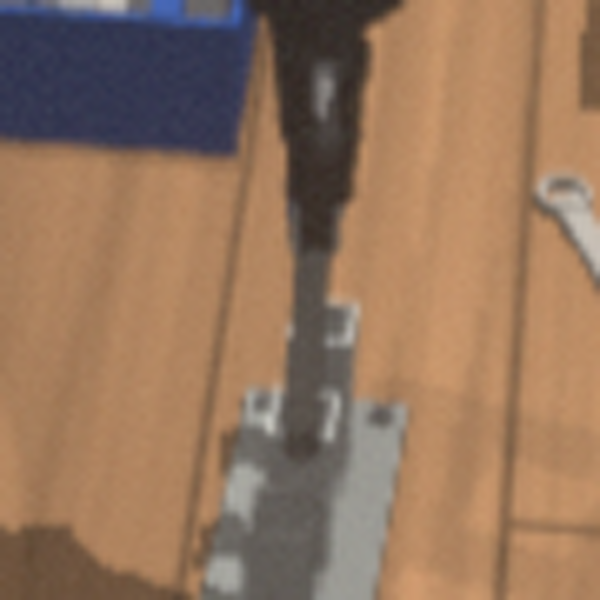

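The nipple is now vertical (x 512 all along, foot at z≈0.137). On to the middle tube.

Call:
drive_tool --moves '[-0.4, 0, -3.5, 0, -1, -0.4, 0, -3.4, 0, -1, 0, 0.5, 0, 0, -1, 0, 1, 0, 0, -1, 0, 0, 0, 0, -1]'

```text
t: 11.35
position: [0.5144, -0.1835, 0.2137]
orientation: [-1.566, -0.111, 0.116]
contact_force: [-0.4, -0.2, -1.3]
finger_gap: 0.0239
```

```bash
python3 go.py 514.5 -184.5 235;python3 look.py c13 side:255,100,345,190;  python3 - <<'E'
from h import *
from workcell import telemetry
p=telemetry.observe()["position"]
F=load("side_c13.pkl");X=cloud(F)
for v in range(130,190,3):
    r=X[v,255:345];k=[(255+i,(r[i]*1000).round().astype(int).tolist()) for i in range(90) if np.hypot(r[i,0]-p[0],r[i,1]-p[1])<.045 and r[i,2]>.115]
    if k: print(v,k[0][0],k[-1][0],np.mean([q[1] for q in k],0).round())
E
```

```text
t 11.35 pos [ 514.369 -183.525  213.653] gap 23.90149127299858 F [-0.424 -0.165 -1.287] j [-0.441 -0.117  1.855  0.     1.408 -2.156]
tool x [ 0.99   0.144 -0.003] y [-0.004  0.002 -1.   ] z [-0.144  0.99   0.002] zdir deg 98.26020575219908
world d mm [ 0.131 -0.975 21.347] tool d cm (current axes) [-0.008 -2.135 -0.093]
130 300 305 [ 514. -178.  236.]
133 300 304 [ 515. -176.  225.]
136 300 304 [ 515. -176.  214.]
139 300 304 [ 514. -175.  203.]
142 300 304 [ 514. -176.  191.]
145 300 304 [ 513. -175.  179.]
148 299 303 [ 516. -176.  166.]
151 299 303 [ 515. -178.  152.]
154 299 303 [ 515. -180.  139.]
157 299 303 [ 515. -176.  129.]
```

View pics/c13.png

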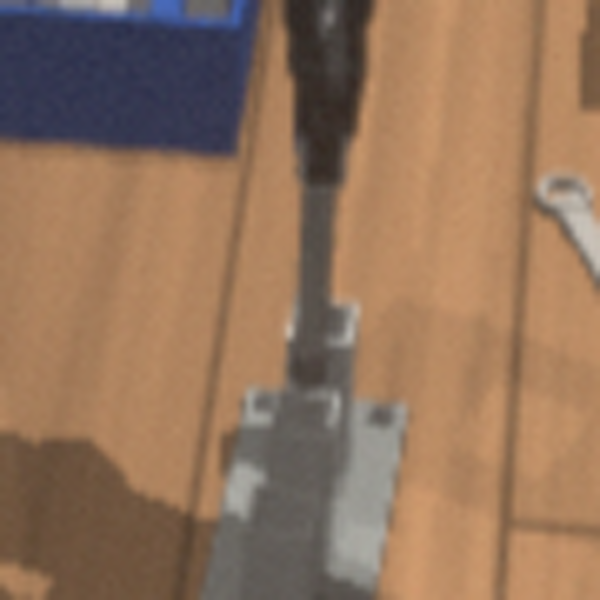

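Call:
drive_tool --moves '[0, 1, -0.1, 0, -1, 0, 1.5, 0, 0, -1, 0, 1.5, 0, 0, -1, 0, 0, 0, 0, -1]'

```text
t: 11.9
position: [0.5143, -0.1851, 0.1732]
orientation: [-1.566, -0.11, 0.116]
contact_force: [-1.3, -0.2, -1.2]
finger_gap: 0.0238
```

Call:
drive_tool --moves '[0, 1.2, 0, 0, -1, 0, 1.2, 0, 0, -1, 0, 0.8, 0, 0, -1, 0, 0, 0, 0, -1]'

```text
t: 12.4
position: [0.515, -0.1855, 0.1427]
orientation: [-1.567, -0.111, 0.114]
contact_force: [0.1, 0.4, 0.0]
finger_gap: 0.0239
```

Call:
drive_tool --moves '[0, 0.5, 0, 0, -1, 0, 0.5, 0, 0, -1, 0, 0.3, 0, 0, -1]'

```text
t: 12.78
position: [0.5155, -0.1857, 0.1305]
orientation: [-1.568, -0.112, 0.113]
contact_force: [0.1, -0.0, -0.3]
finger_gap: 0.024
```

Call:
drive_tool --moves '[0, 0.6, 0, 0, -1, 0, 0.6, 0, 0, -1, 0, 0.3, 0, 0, -1]'

```text
t: 13.15
position: [0.5153, -0.1856, 0.1151]
orientation: [-1.567, -0.112, 0.113]
contact_force: [-0.3, -0.2, -0.8]
finger_gap: 0.0239
```

Past 0.136, so the middle tube is clear. Seating it.

Call:
drive_tool --moves '[0, 0.6, 0, 0, -1, 0, 0.4, 0, 0, -1, 0, 0.3, 0, 0, -1, 0, 0, 0, 0, -1]'

```text
t: 13.65
position: [0.5154, -0.1857, 0.1025]
orientation: [-1.568, -0.112, 0.113]
contact_force: [0.5, -0.3, -1.3]
finger_gap: 0.0242
```

Call:
drive_tool --moves '[0, 0.3, 0, 0, -1, 0, 0.3, 0, 0, -1, 0, 0, 0, 0, -1]'

```text
t: 14.02
position: [0.5178, -0.1864, 0.1011]
orientation: [-1.57, -0.116, 0.109]
contact_force: [-2.2, 2.0, 13.2]
finger_gap: 0.024
```

Home at 0.101, exactly 35 mm deeper than tube_3's stop. Releasing and withdrawing.

Call:
drive_tool --moves '[0, -0.4, 0, 0, 0, 0, 0, 0, 0, 0, 0, 0, 0, 0, 0, 0, -1.5, 0, 0, 0, 0, -4, 0, 0, 0]'

```text
t: 14.65
position: [0.5139, -0.185, 0.1544]
orientation: [-1.565, -0.109, 0.116]
contact_force: [0.2, -0.0, -0.3]
finger_gap: 0.0429
```

Call:
drive_tool --moves '[0, -5, 0, 0, 0.2, 0, -4, 0, 0, 0.2, 0, 0, 0, 0, 0.2]'

```text
t: 15.02
position: [0.5179, -0.1868, 0.2519]
orientation: [-1.573, -0.119, 0.106]
contact_force: [-0.4, 0.1, -0.4]
finger_gap: 0.0509
```

```bash
python3 go.py 622.8 162.5 240;python3 look.py c14 side:255,100,345,210 top:290,160,400,260;  python3 - <<'E'
from h import *
F=load("side_c14.pkl");X=cloud(F)
for v in range(130,170,3):
    print(v,[(X[v,u]*1000).round().astype(int).tolist() for u in(298,300,302,304)])
E
```

```text
t 15.03 pos [ 517.862 -186.814  251.935] gap 50.899061597806785 F [-0.386  0.078 -0.357] j [-0.444 -0.135  1.807 -0.     1.459 -2.158]
tool x [0.99  0.143 0.008] y [ 0.009 -0.004 -1.   ] z [-0.143  0.99  -0.005] zdir deg 98.21643686124591
world d mm [104.938 349.314 -11.935] tool d cm (current axes) [15.37   1.139 33.079]
130 [[548, -484, -8], [539, -473, 1], [532, -482, -5], [525, -481, -4]]
133 [[545, -456, 0], [538, -454, 2], [531, -464, -5], [523, -462, -3]]
136 [[544, -442, -3], [537, -442, -2], [529, -444, -3], [522, -443, -2]]
139 [[542, -423, -2], [535, -419, 2], [528, -422, 1], [521, -430, -5]]
142 [[527, -191, 177], [520, -184, 183], [514, -187, 181], [508, -192, 178]]
145 [[526, -179, 175], [519, -173, 180], [445, 1079, 1230], [507, -182, 175]]
148 [[525, -178, 163], [519, -175, 167], [512, -171, 171], [507, -184, 161]]
151 [[525, -179, 151], [518, -173, 156], [512, -173, 157], [506, -183, 149]]
154 [[525, -182, 136], [518, -182, 136], [512, -177, 141], [508, -235, 92]]
157 [[524, -183, 122], [518, -178, 127], [511, -176, 130], [508, -242, 73]]
160 [[524, -185, 107], [517, -171, 120], [511, -180, 114], [506, -196, 100]]
163 [[524, -181, 98], [517, -178, 101], [511, -184, 97], [505, -185, 97]]
166 [[523, -172, 93], [516, -167, 99], [510, -171, 96], [503, -169, 99]]
169 [[522, -172, 80], [516, -170, 83], [509, -170, 84], [502, -161, 93]]
```

View pics/c14.png

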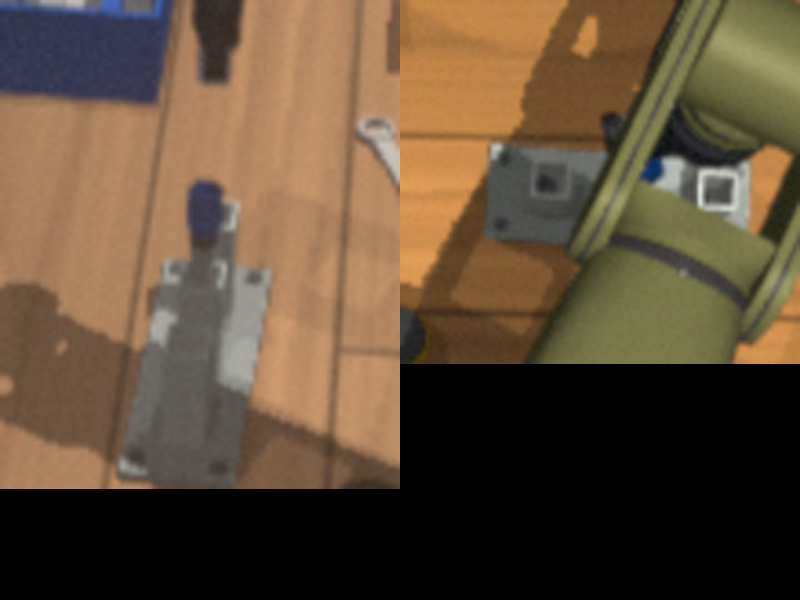

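The first nipple stands in the middle tube: cap at side crop (205,205), top at z≈0.181 against the 0.180 expected. Now the second one.

Call:
drive_tool --moves '[1.4, 0, 3, 0, 0.2, 2.6, 0, 5.6, 0, 0.2, 2.6, 0, 5.6, 0, 0.2, 2.6, 0, 5.6, 0, 0.2, 2.6, 0, 5.6, 0, 0.2]'

```text
t: 15.75
position: [0.5954, 0.0844, 0.2437]
orientation: [-1.568, -0.11, 0.115]
contact_force: [0.7, -0.5, -0.2]
finger_gap: 0.0515
```

Call:
drive_tool --moves '[2.4, 0, 5, 0, 0.2, 1.2, 0, 2.7, 0, 0.2, 0, 0, 0, 0, 0.2, 0, 0, 0, 0, 0.2]'

```text
t: 16.25
position: [0.62, 0.1631, 0.2443]
orientation: [-1.569, -0.11, 0.114]
contact_force: [0.5, -0.3, -0.4]
finger_gap: 0.0512
```

```bash
python3 go.py 623 163 79
```

```text
t 16.25 pos [620.015 163.148 244.331] gap 51.186235604730285 F [ 0.491 -0.318 -0.38 ] j [ 0.174  0.08   1.61  -0.     1.454 -1.54 ]
tool x [ 0.99   0.143 -0.003] y [-0.003 -0.001 -1.   ] z [-0.143  0.99  -0.001] zdir deg 98.20042181676324
world d mm [   2.985   -0.148 -165.331] tool d cm (current axes) [ 0.336 16.532 -0.048]
```

Call:
drive_tool --moves '[0.3, 4, 0, 0, 0.2, 0, 4, 0, 0, 0.2, 0, 3, 0, 0, 0.2, 0, 0, 0, 0, 0.2]'

```text
t: 16.75
position: [0.6211, 0.1624, 0.1321]
orientation: [-1.569, -0.105, 0.117]
contact_force: [-0.4, -0.3, -0.4]
finger_gap: 0.0512
```

```bash
python3 go.py 623 163 79;python3 look.py c15 side:200,170,290,260
```

```text
t 16.75 pos [621.101 162.351 132.085] gap 51.20441442623929 F [-0.378 -0.252 -0.365] j [ 0.172  0.154  1.719 -0.     1.275 -1.54 ]
tool x [ 0.99   0.141 -0.007] y [-0.007 -0.001 -1.   ] z [-0.141  0.99  -0.   ] zdir deg 98.10510563112102
world d mm [  1.899   0.649 -53.085] tool d cm (current axes) [0.235 5.307 0.04 ]
```

View pics/c15.png

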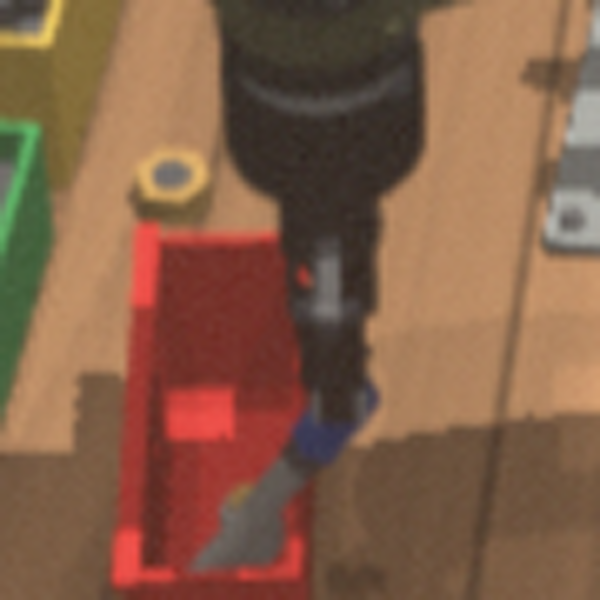

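The fingers are just above the second cap, crop (335,430), and aligned. Descending.

Call:
drive_tool --moves '[0.1, 1.5, 0, 0, 0.2, 0, 1.5, 0, 0, 0.2, 0, 1.3, 0, 0, 0.2, 0, 1, 0, 0, 0.2, 0, 0, 0, 0, 0.2]'

```text
t: 17.42
position: [0.6238, 0.1643, 0.0813]
orientation: [-1.568, -0.111, 0.115]
contact_force: [-0.1, 0.3, -0.3]
finger_gap: 0.051
```

Call:
drive_tool --moves '[0, 0, 0, 0, -1, 0, 0, 0, 0, -1, 0, 0, 0, 0, -1, 0, 0, 0, 0, -1]' --force 30

```text
t: 17.92
position: [0.6254, 0.1643, 0.0835]
orientation: [-1.568, -0.114, 0.111]
contact_force: [0.9, -1.5, 2.1]
finger_gap: 0.0245
```

Call:
drive_tool --moves '[1.2, -0.65, 0, 0, -1, 1.2, -0.5, 0, 0, -1, 1.3, -0.4, 0, 0, -1, 1.3, -0.3, 0, 0, -1, 0, 0, 0, 0, -1]'

```text
t: 18.55
position: [0.6755, 0.1719, 0.1015]
orientation: [-1.567, -0.113, 0.112]
contact_force: [-0.7, -0.6, -0.1]
finger_gap: 0.0245
```

Call:
drive_tool --moves '[1.2, -0.25, 0, 0, -1, 1.2, -0.1, 0, 0, -1, 0.5, 0, 0, 0, -1, 0, 0, 0, 0, -1]' --force 40

```text
t: 19.05
position: [0.7031, 0.1758, 0.1045]
orientation: [-1.568, -0.112, 0.113]
contact_force: [-1.9, -0.6, -1.9]
finger_gap: 0.0239
```

```bash
python3 go.py;python3 look.py c16 side:195,170,285,260
```

```text
t 19.05 pos [703.122 175.806 104.512] gap 23.851183756955358 F [-1.859 -0.645 -1.85 ] j [ 0.171  0.345  1.54   0.     1.257 -1.543]
tool x [ 0.99   0.143 -0.   ] y [-0.  0. -1.] z [-0.143  0.99   0.   ] zdir deg 98.21163383675533
```

View pics/c16.png

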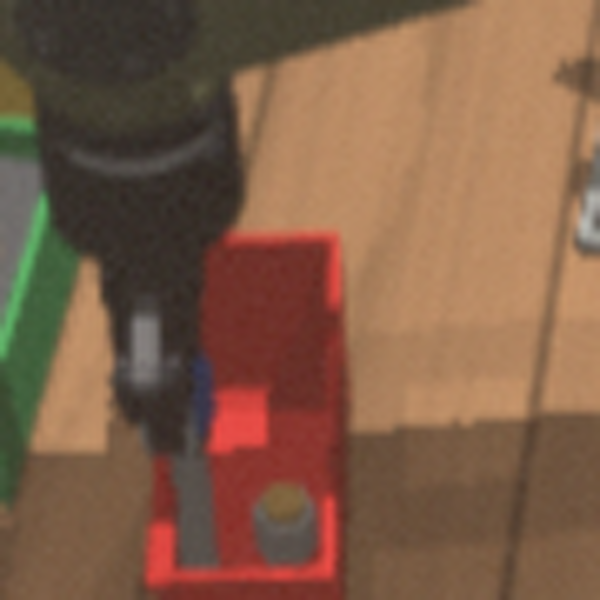

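Call:
drive_tool --moves '[0, -2, 0, 0, -1, 0, -4, 0, 0, -1, 0, -4, 0, 0, -1, 0, -4, 0, 0, -1, 0, 0, 0, 0, -1]'

```text
t: 19.73
position: [0.7063, 0.1762, 0.2537]
orientation: [-1.567, -0.124, 0.101]
contact_force: [-0.2, -0.1, -1.3]
finger_gap: 0.0239
```

```bash
python3 go.py 510.2 -254.5 245;python3 look.py c17 side:185,150,285,250
python3 - <<'E'
from h import *
F=load("side_c17.pkl");X=cloud(F)
for v in range(190,240,3):
    r=X[v,190:270];k=[(190+i,(r[i]*1000).round().astype(int).tolist()) for i in range(80) if np.hypot(r[i,0]-.704,r[i,1]-.176)<.045 and r[i,2]>.12]
    if k: print(v,k[0][0],k[-1][0],np.mean([q[1] for q in k],0).round())
E
```

```text
t 19.73 pos [706.285 176.212 253.696] gap 23.944768698269478 F [-0.198 -0.071 -1.303] j [ 0.171  0.254  1.398 -0.     1.474 -1.543]
tool x [0.99  0.143 0.015] y [ 0.014  0.002 -1.   ] z [-0.143  0.99   0.   ] zdir deg 98.21393927711416
world d mm [-196.085 -430.712   -8.696] tool d cm (current axes) [-25.571   0.489 -39.828]
190 218 221 [690. 189. 322.]
193 210 221 [699. 194. 316.]
196 210 221 [700. 194. 305.]
199 211 220 [701. 196. 296.]
202 215 220 [700. 182. 271.]
205 215 220 [701. 182. 260.]
208 215 220 [702. 182. 249.]
211 215 221 [702. 182. 237.]
214 216 221 [702. 181. 225.]
217 216 221 [702. 182. 214.]
220 216 221 [703. 182. 202.]
223 216 221 [704. 182. 192.]
226 216 222 [704. 182. 178.]
229 217 222 [703. 182. 167.]
```

View pics/c17.png

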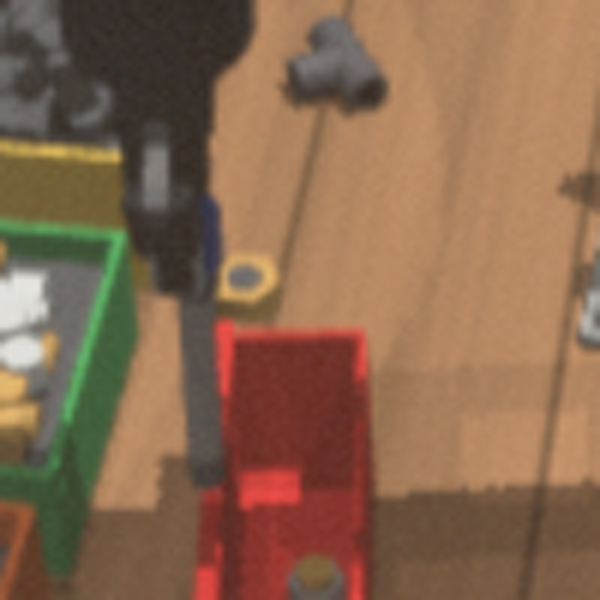

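The second one hangs near vertical: axis x≈702-704, about 3 mm in front of the TCP, foot at z≈0.158. I route behind the stand (x≈0.6) to tube_1 so as not to brush the standing nipple.

Call:
drive_tool --moves '[-1, -0.5, -2.6, 0, -1, -2, -0.5, -5, 0, -1, -2, 0, -5, 0, -1, -2, 0, -5, 0, -1, -2, 0, -5, 0, -1]'

```text
t: 20.4
position: [0.6443, -0.0635, 0.2531]
orientation: [-1.568, -0.11, 0.114]
contact_force: [0.5, -0.2, -2.2]
finger_gap: 0.0242
```

Call:
drive_tool --moves '[-2, 0, -5, 0, -1, -2, 0, -5, 0, -1, -2, 0, -5, 0, -1, -1.7, 0, -3.5, 0, -1, 0, 0, 0, 0, -1]'

```text
t: 21.02
position: [0.5939, -0.2581, 0.2529]
orientation: [-1.567, -0.107, 0.111]
contact_force: [-0.2, 0.5, -0.7]
finger_gap: 0.0241
```

```bash
python3 go.py 513.5 -254.5 245
```

```text
t 21.02 pos [ 593.883 -258.114  252.931] gap 24.10149350517864 F [-0.202  0.53  -0.695] j [-0.492  0.09   1.584 -0.001  1.469 -2.202]
tool x [ 0.99   0.138 -0.003] y [-0.003  0.    -1.   ] z [-0.138  0.99   0.001] zdir deg 97.92865349513428
world d mm [-80.383   3.614  -7.931] tool d cm (current axes) [-7.909  0.816  1.466]
```

Call:
drive_tool --moves '[-3, 0, 0.5, 0, -1, -3, 0, 0.5, 0, -1, -1.9, 0, 0.3, 0, -1, 0, 0, 0, 0, -1, 0, 0, 0, 0, -1]'

```text
t: 21.65
position: [0.5165, -0.253, 0.2544]
orientation: [-1.568, -0.113, 0.113]
contact_force: [0.6, 0.8, -1.6]
finger_gap: 0.0243
```

```bash
python3 go.py 513.5 -254.5 220;python3 look.py c18 side:255,80,345,190
python3 - <<'E'
from h import *
from workcell import telemetry
p=telemetry.observe()["position"]
F=load("side_c18.pkl");X=cloud(F)
for v in range(110,165,3):
    r=X[v,255:345];k=[(255+i,(r[i]*1000).round().astype(int).tolist()) for i in range(90) if np.hypot(r[i,0]-p[0],r[i,1]-p[1])<.045 and r[i,2]>.115]
    if k: print(v,k[0][0],k[-1][0],np.mean([q[1] for q in k],0).round())
E
```

```text
t 21.65 pos [ 516.482 -253.012  254.404] gap 24.260575595626555 F [ 0.561  0.797 -1.61 ] j [-0.549 -0.073  1.746  0.     1.468 -2.264]
tool x [ 0.99   0.143 -0.   ] y [-0.  0. -1.] z [-0.143  0.99   0.   ] zdir deg 98.2340674581826
world d mm [ -2.982  -1.488 -34.404] tool d cm (current axes) [-0.316  3.44  -0.106]
110 303 307 [ 513. -249.  258.]
113 303 307 [ 512. -247.  248.]
116 303 307 [ 512. -246.  237.]
119 302 306 [ 514. -245.  226.]
122 302 306 [ 514. -244.  215.]
125 302 306 [ 513. -245.  203.]
128 302 306 [ 513. -246.  190.]
131 301 306 [ 515. -249.  176.]
134 301 305 [ 515. -247.  165.]
```

View pics/c18.png

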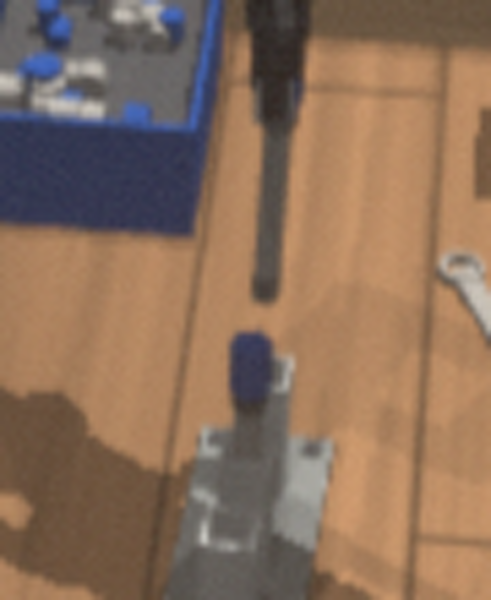

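Call:
drive_tool --moves '[-0.3, 1.5, -0.1, 0, -1, 0, 2, 0, 0, -1, 0, 1, 0, 0, -1, 0, 0, 0, 0, -1]'

```text
t: 22.2
position: [0.5126, -0.2542, 0.2076]
orientation: [-1.566, -0.11, 0.115]
contact_force: [0.6, 0.3, -0.9]
finger_gap: 0.0241
```

```bash
python3 go.py 513.5 -254.5 220;python3 look.py c19 side:265,100,335,170 top:340,170,410,240
```

```text
t 22.2 pos [ 512.607 -254.219  207.588] gap 24.05511322627983 F [ 0.568  0.32  -0.941] j [-0.554 -0.054  1.807  0.     1.393 -2.268]
tool x [ 0.99   0.143 -0.003] y [-0.003  0.002 -1.   ] z [-0.143  0.99   0.002] zdir deg 98.21595746158526
world d mm [ 0.893 -0.281 12.412] tool d cm (current axes) [ 0.081 -1.242 -0.038]
```

View pics/c19.png

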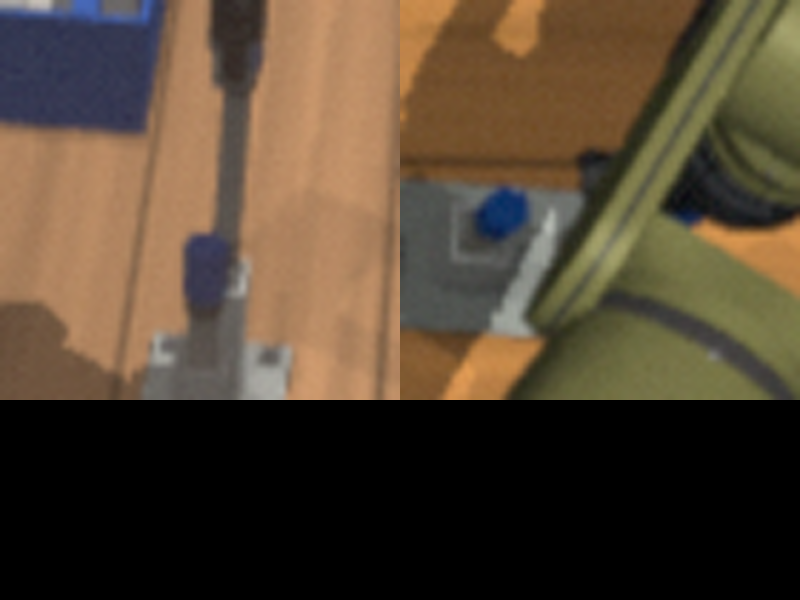

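The shank lines up with the tube_1 mouth, with the foot just above it. Descending while feeling.

Call:
drive_tool --moves '[0, 1, 0, 0, -1, 0, 1, 0, 0, -1, 0, 1, 0, 0, -1, 0, 0, 0, 0, -1]'

```text
t: 22.8
position: [0.5126, -0.2543, 0.1781]
orientation: [-1.566, -0.111, 0.114]
contact_force: [-0.1, -0.7, -1.1]
finger_gap: 0.0237
```

Call:
drive_tool --moves '[0, 1.2, 0, 0, -1, 0, 1.2, 0, 0, -1, 0, 0.8, 0, 0, -1, 0, 0, 0, 0, -1]'

```text
t: 23.3
position: [0.5128, -0.2544, 0.1465]
orientation: [-1.567, -0.111, 0.114]
contact_force: [-0.6, -0.3, -1.5]
finger_gap: 0.0237
```

Call:
drive_tool --moves '[0, 0.7, 0, 0, -1, 0, 0.7, 0, 0, -1, 0, 0.5, 0, 0, -1]'

```text
t: 23.68
position: [0.5133, -0.2547, 0.1282]
orientation: [-1.568, -0.112, 0.113]
contact_force: [-0.6, 0.4, -1.5]
finger_gap: 0.0237
```

Call:
drive_tool --moves '[0, 0.7, 0, 0, -1, 0, 0.5, 0, 0, -1, 0, 0.4, 0, 0, -1, 0, 0, 0, 0, -1]'

```text
t: 24.18
position: [0.5132, -0.2546, 0.1124]
orientation: [-1.567, -0.112, 0.113]
contact_force: [-0.5, 0.8, -1.4]
finger_gap: 0.0238
```

Call:
drive_tool --moves '[0, 0.4, 0, 0, -1, 0, 0.3, 0, 0, -1, 0, 0, 0, 0, -1]'

```text
t: 24.55
position: [0.5135, -0.2548, 0.1058]
orientation: [-1.568, -0.113, 0.113]
contact_force: [0.5, -0.2, -1.7]
finger_gap: 0.024
```

Call:
drive_tool --moves '[0, 0.3, 0, 0, -1, 0, 0.2, 0, 0, -1, 0, 0, 0, 0, -1]'

```text
t: 24.92
position: [0.5154, -0.2554, 0.1056]
orientation: [-1.57, -0.116, 0.11]
contact_force: [-2.5, 3.2, 14.5]
finger_gap: 0.024
```

Home at 0.1056, which matches the slightly higher grip. Releasing and withdrawing.

Call:
drive_tool --moves '[0, -0.4, 0, 0, 0, 0, 0, 0, 0, 0, 0, 0, 0, 0, 0, 0, -1.5, 0, 0, 0, 0, -4, 0, 0, 0]'

```text
t: 25.55
position: [0.5119, -0.2538, 0.1582]
orientation: [-1.565, -0.109, 0.116]
contact_force: [-0.3, -0.7, 1.1]
finger_gap: 0.0428
```

Call:
drive_tool --moves '[0, -5, 0, 0, 0, 0, -5, 0, 0, 0, 4, 0, 0, 0, 0, 4, 0, 0, 0, 0, 4, 0, 0, 0, 0]'

```text
t: 26.18
position: [0.6335, -0.2376, 0.2612]
orientation: [-1.569, -0.113, 0.111]
contact_force: [-0.7, -0.3, 0.1]
finger_gap: 0.0427
```

Call:
drive_tool --moves '[4, 0, 0, 0, 0, 4, 0, 0, 0, 0, 0, 0, 0, 0, 0, 0, 0, 0, 0, 0]'

```text
t: 26.68
position: [0.711, -0.2263, 0.2601]
orientation: [-1.568, -0.112, 0.113]
contact_force: [-0.5, -0.5, 0.7]
finger_gap: 0.0428
```

```bash
python3 go.py;python3 look.py c20 side:255,110,345,200 top:310,160,410,260
python3 - <<'E'
from h import *
for n in("side_c20.pkl","top_c20.pkl"):
    F=load(n);X=cloud(F);h=cv2.cvtColor(F["color"],cv2.COLOR_RGB2HSV);b=cv2.inRange(h,(105,70,30),(132,255,255))>0
    for c in((.512,-.2545),(.515,-.185)):
        s=b&(np.hypot(X[...,0]-c[0],X[...,1]-c[1])<.03)&(X[...,2]>.12)&(X[...,2]<.22)
        p=X[s]
        if len(p):
            t=p[p[:,2]>np.percentile(p[:,2],60)];print(n,c,s.sum(),(p.mean(0)*1000).round(1),(p.max(0)*1000).round(),"top",(np.median(t,0)*1000).round(1))
E
```

```text
t 26.68 pos [ 711.044 -226.288  260.109] gap 42.82913297702716 F [-0.52  -0.452  0.662] j [-0.38   0.303  1.329 -0.     1.51  -2.094]
tool x [ 0.99   0.143 -0.   ] y [-0. -0. -1.] z [-0.143  0.99  -0.   ] zdir deg 98.2124895411012
side_c20.pkl (0.512, -0.2545) 46 [ 513.3 -251.   172.6] [ 523. -238.  185.] top [ 514.9 -252.4  181.6]
side_c20.pkl (0.515, -0.185) 58 [ 516.2 -179.8  172.9] [ 526. -170.  186.] top [ 517.9 -184.6  180.9]
```

View pics/c20.png

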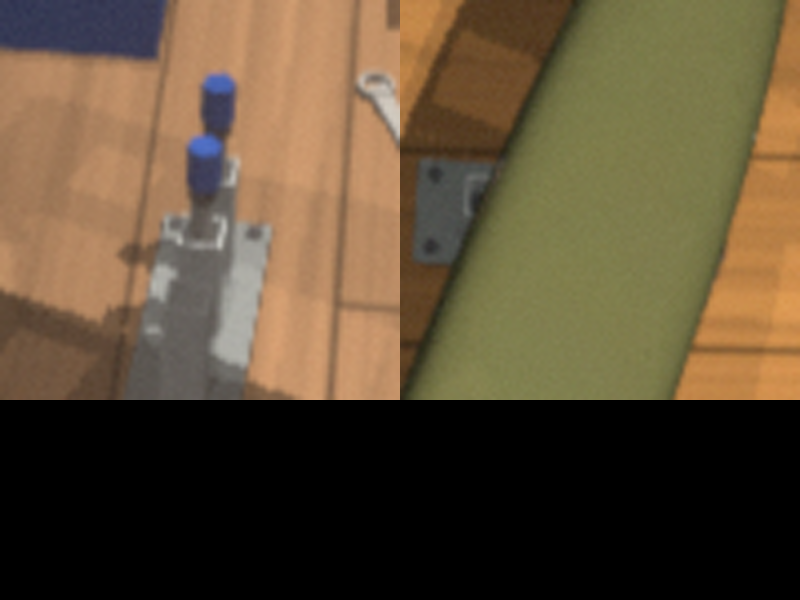

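The side view shows both blue caps upright in tubes 1 and 2, at crop (218,100) and (205,165). Their tops are both at z≈0.181, against 0.180 for fully home. The arm is clear.

```bash
python3 look.py c21 side:0,0,560,420; python3 -c "
from workcell import workorder;print(workorder.sign_off())"
```

```text
the job is handed in; nothing more can be done
None
```

View pics/c21.png

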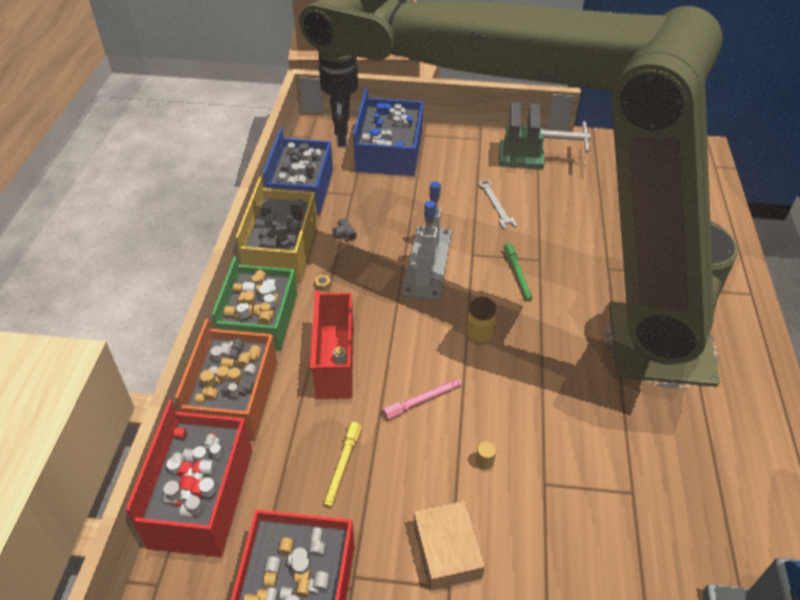

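Both blue-capped nipples now stand capped end up in the kit stand, one in tube_2 and one in tube_1. I handed the job in at about 26.7 s of the 58 s.

- **Finding the blocked tube:** I tried the first nipple in tube_3, where it stopped about 34 mm high, so the offcut is there. I moved that nipple to tube_2, where it went 35 mm deeper. The second nipple went into tube_1 and also passed the offcut depth.
- **Last checks (side view only):** Both cap tops measured z ≈ 0.181 m, against 0.180 m when fully home. Both nipples looked upright and were released. The arm was clear, and the bystanders and look-alikes showed no visible movement. The top camera's view of the nipples was hidden by the arm at the end, so it could not confirm this.
- **What disagreed:** In the pictures the real fingertips were about 45 mm higher than the reported position. My first grasp therefore closed on nothing above the cap, without moving it. I corrected for this by eye and by touch. The side camera's depth also put the tubes about 4 mm further out in x than the top camera did, which was within the tube clearance.

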